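Turn the semolina cakes on the table grill and fill its empty moulds

TASK

Take up the grill turner and turn over every semolina cake that lies on the ribbed half of the table grill, so that it ends flat on the ribs with its browned face up; touch these cakes with the turner only, not with the fingers, and then lay the turner back on its rest. Fill every empty mould of the other half with a spare cake from the round tray, lying flat in the mould, and leave the cakes that are already in moulds where they are. Do not knock over the tea glasses.

Things in the scene. Friction and masses are not known exactly. Their poses are not given: they have to be found in the camera images.
- ribs (a point): centre of the grill's ribbed half, at rib-top height (60 mm above the table). x: along the ribs, away from the robot; y: left; z up. 9 parallel ribs, 8 mm wide, 14 mm high, 210 mm long, 30 mm apart between centres, the middle one through this point; grooves between are 22 mm wide, 14 mm deep, open towards the robot. Splash-back 107 mm beyond, 15 mm higher. Ribs cover 120 mm to either side. Fixed.
- mould0 (a point): centre of the floor of one of the four round moulds in the smooth half of the grill, right of the ribs: near row, left. It is 79 mm wide and 6.5 mm deep; the smooth surface round it is level with the rib tops. Neighbours lie 94 mm apart centre to centre; same axes as the ribs. Fixed.
- mould1 (a point): centre of the floor of one of the four round moulds in the smooth half of the grill, right of the ribs: near row, right. It is 79 mm wide and 6.5 mm deep; the smooth surface round it is level with the rib tops. Neighbours lie 94 mm apart centre to centre; same axes as the ribs. Fixed.
- mould2 (a point): centre of the floor of one of the four round moulds in the smooth half of the grill, right of the ribs: far row, left. It is 79 mm wide and 6.5 mm deep; the smooth surface round it is level with the rib tops. Neighbours lie 94 mm apart centre to centre; same axes as the ribs. Fixed.
- mould3 (a point): centre of the floor of one of the four round moulds in the smooth half of the grill, right of the ribs: far row, right. It is 79 mm wide and 6.5 mm deep; the smooth surface round it is level with the rib tops. Neighbours lie 94 mm apart centre to centre; same axes as the ribs. Fixed.
- cakeA_c (a point): a firm, flat, round semolina cake, 68 mm in diameter and 15 mm thick, 60 g; the point is its centre, half-way up; it lies on the ribs to be turned: its browned face, with dark bars, is underneath and its pale face on top at the start. Its z axis points out of the pale face (up at the start).
- cakeB_c (a point): a firm, flat, round semolina cake, 68 mm in diameter and 15 mm thick, 60 g; the point is its centre, half-way up; it lies on the ribs to be turned: its browned face, with dark bars, is underneath and its pale face on top at the start. Its z axis points out of the pale face (up at the start).
- done0_c (a point): a firm, flat, round semolina cake, 68 mm in diameter and 15 mm thick, 60 g; the point is its centre, half-way up; if present, it already lies in the mould of the same number, 8.5 mm of it standing above the grill's smooth surface. z axis up. Often absent.
- done1_c (a point): a firm, flat, round semolina cake, 68 mm in diameter and 15 mm thick, 60 g; the point is its centre, half-way up; if present, it already lies in the mould of the same number, 8.5 mm of it standing above the grill's smooth surface. z axis up. Often absent.
- done2_c (a point): a firm, flat, round semolina cake, 68 mm in diameter and 15 mm thick, 60 g; the point is its centre, half-way up; if present, it already lies in the mould of the same number, 8.5 mm of it standing above the grill's smooth surface. z axis up. Often absent.
- done3_c (a point): a firm, flat, round semolina cake, 68 mm in diameter and 15 mm thick, 60 g; the point is its centre, half-way up; if present, it already lies in the mould of the same number, 8.5 mm of it standing above the grill's smooth surface. z axis up. Often absent.
- spare0_c (a point): a firm, flat, round semolina cake, 68 mm in diameter and 15 mm thick, 60 g; the point is its centre, half-way up; a spare one, pale on both faces, lying flat on the parchment on the round tray at the start (tray surface 100 mm above the table). z axis up.
- spare1_c (a point): a firm, flat, round semolina cake, 68 mm in diameter and 15 mm thick, 60 g; the point is its centre, half-way up; a spare one, pale on both faces, lying flat on the parchment on the round tray at the start (tray surface 100 mm above the table). z axis up.
- spare2_c (a point): a firm, flat, round semolina cake, 68 mm in diameter and 15 mm thick, 60 g; the point is its centre, half-way up; a spare one, pale on both faces, lying flat on the parchment on the round tray at the start (tray surface 100 mm above the table). z axis up.
- turner_grip (a point): place to hold the grill turner (0.22 kg), on the axis of its round wooden handle, 24 mm in diameter, 150 mm long: 50 mm ahead of this point, 100 mm behind. x: along the handle towards the prongs; y: across, to the left; z: up when the prongs lie flat. Being round, the handle may be gripped at any lean about its length.
- turner_blade (a point): the turner's blade: midway between its two flat prongs, level with their upper faces, 135 mm ahead of and 51 mm below turner_grip, same axes. Prongs 12 mm wide, 4 mm thick, 30 mm between centres, made to run in two neighbouring grooves with a rib between; they reach 45 mm ahead. 44 mm behind this point they turn up to a cross-bar (underside 14 mm above the prongs) and a neck rising to the handle.
- rest_seat (a point): where turner_grip lies when the turner is put away on its wooden rest at the left, same axes as the turner then: prongs flat on the rest's base (10 mm thick), handle axis 65 mm above the table, its rear in a cradle 72 to 88 mm behind this point, 36 mm wide between two horns that reach 3 mm above the handle's axis. Fixed.
- glass0: a cobalt blue tea glass on the tray, 60 mm wide, 85 mm high; origin under its centre. To be left standing.
- glass1: another such glass.
There are look-alikes about, which are no part of the job. What is shaped like the part that bears spare1_c but purple is not meant. What is shaped like the part that bears spare2_c but turquoise is not meant.

How it is judged:
By the outcome, as a careful person would: the job done as asked, in the order asked, and still so for the second after the job is handed in, with the robot touching nothing.
Of done0, done1, done2, done3 only 1 to 2 are there at a start; the rules pass over those that are not, and their reading is None.
At some moment in a run one of spare0, spare1, spare2 may be knocked a few centimetres aside while the robot is not near it.
It also fails if it takes over 210 s, if anything falls off the work surface, if the arm or the gripper's body presses on something with over 40 N, if the wrist force passes 120 N, or if a joint passes its speed limit or range.

ROBOT

A 6-joint arm with a two-finger parallel gripper is mounted at the origin on the work surface. World frame = base frame: x ahead of the robot, y to its left, z up, the work surface at z = 0. Lengths are in m, angles in rad, forces in N, time in s.
With the tool pointing down it reaches from about 0.35 to 0.85 m from the base axis. Payload 8.1 kg.
Tool frame: the origin (TCP) lies between the finger pads; the fingertips stand 25 mm ahead of it and the grasp point (between the pads) lies 6 mm ahead of it (robot.tip_extent is the distance from the TCP to the fingertips, in m); z points along the fingers, y is the direction in which the jaws open and shut (so a half turn about z gives the same grasp; the last joint's range is limited). The gripper opens to 93 mm and grips with 3 to 60 N. Pads are 15 mm wide; open, the fingers measure 128 mm over their backs; the gripper's body (75 mm by 188 mm) begins 65 mm behind the grasp point.
Start: joints at [1.253, 0.13, 1.488, -0, 1.523, -0.085], TCP at [0.138, 0.584, 0.244] pointing down, gripper open.
Joint ranges: [-2.96, 2.96], [-0.89, 2.26], [0.02, 2.5], [-1.34, 4.48], [0, 2.73], [-2.66, 2.66]. Speed limits (rad/s): [2.39, 2.39, 2.79, 3.14, 3.14, 3.14].

INTERFACE

Orientations are given as a rotation vector (axis times angle).
In Python, from plant import robot gives the robot as it stands.
- The arm moves only by the tool drive_tool, never from a script. Its argument "increments" is a list of rows, each a list of 7 numbers: the closure, from 0 (fully open) to 1 (shut), then the shift along the world's x, y, z in units of 25 mm (1.0 is 25 mm), then the turn, a rotation vector about the world's x, y, z in rad. In form: [[gripper, dx, dy, dz, rx, ry, rz], ...]. A call has 1 to 20 rows; each row is the pose to reach, as a shift and turn from the pose commanded when the call began; what a row does not reach only later rows make up. A row lasts 1/12 s, in which the tool goes at most 41.7 mm and 7.16 degrees, less where a joint would pass 70% of its speed; a pose out of reach is approached as far as the arm can. A call with a gripper value outside its range is refused whole. The fingers move at their own pace and stop on an object; "squeeze" is the grip in N (left out, the last holds). Time passes only in rows, so rows that repeat a pose let the fingers close. It gives the time, the measured TCP pose, the force and the opening at its end, in the units of the state.
- robot.read_state(): the state, without advancing time (a new reading comes with each control period).
- robot.read_camera(name): name is "scene" or "top" or "wrist"; returns a dict with "image" (384x512x3 uint8, red, green, blue), "fx", "fy", "cx", "cy" (pixels), "T" (4x4, takes a point from camera to world coordinates); the wrist camera has in their place "mount" (4x4, takes a point from camera to tool coordinates, whose origin is the TCP and whose axes are the flange's). Camera axes: x right, y down, z forward; pixel columns grow to the right and rows downward; lengths in m; the calibration is good to about 2 mm. A picture is of the moment at which its call begins: read the wrist's pose just before it. There is no depth.
- robot.close_job(): hands the job in, once; it reports no verdict.
The state is a dict: "t": time; "q": joint angles; "dq": joint speeds; "joint_torque": joint torques, N m; "tool_pos": TCP position; "orientation": TCP orientation; "force": force on the tool from outside, world axes, zero at the start; "wrist_torque": the same for the moment, N m; "opening": finger opening in m.
Only numpy, scipy, OpenCV 4.12 (cv2) and the standard library are available. Lean on these libraries where they do the work, as an engineer would, in place of code of your own. Each camera call takes 0.05 s, during which the arm holds its last target.

## Working session

There is one attempt and no reset: what is moved stays moved. The work goes in short steps, Python scripts to look and compute and a tool call to move; the robot and the scene stay as the last step left them, time stands still between calls to the robot, and variables do not carry over. Pictures are saved under pics/ and viewed, and the job is handed in when it is done.

Besides the shell and the picture viewer there is one more tool, called after "Call:" as name(argument=value, ...), one argument or row to a line, values as JSON. drive_tool: Moves the arm, as the interface text tells. Its arguments: {"type":"object","properties":{"increments":{"type":"array"},"squeeze":{"type":"number"}},"required":["increments"]}

```bash
ls; mkdir -p pics; python3 - <<'E'
from plant import robot
import cv2,numpy as np
s=robot.read_state();print({k:np.round(v,3).tolist() for k,v in s.items()})
for n in ["scene","top","wrist"]:
    c=robot.read_camera(n);cv2.imwrite(f"pics/{n}0.png",c["image"][:,:,::-1])
    print(n,c["fx"],c["fy"],c["cx"],c["cy"],np.round(c.get("T",c.get("mount")),4).tolist())
E
```

```text
pics
{'t': 0.0, 'q': [1.253, 0.131, 1.489, -0.0, 1.523, -0.085], 'dq': [-0.0, 0.002, -0.001, -0.002, -0.0, -0.001], 'joint_torque': [0.001, -55.987, -49.174, 0.077, 0.035, -0.0], 'tool_pos': [0.138, 0.583, 0.243], 'orientation': [-0.365, -3.12, 0.003], 'force': [-0.176, 0.115, 0.668], 'wrist_torque': [0.003, 0.021, -0.015], 'opening': 0.093}
scene 466.60378882112525 466.60378882112525 249.15635550588982 193.0816950269846 [[-0.4675, 0.6089, -0.6408, 1.3699], [0.884, 0.3211, -0.3398, 0.387], [-0.0012, -0.7253, -0.6884, 0.9736], [0.0, 0.0, 0.0, 1.0]]
top 407.94549745480975 407.94549745480975 257.027763992418 193.17495068352008 [[0.0005, -0.9889, 0.1487, 0.3903], [-0.9998, -0.0037, -0.0217, -0.0272], [0.022, -0.1487, -0.9886, 1.1444], [0.0, 0.0, 0.0, 1.0]]
wrist 267.5095702012676 267.5095702012676 256.28338286659016 191.4068443240588 [[-0.0011, -0.9592, -0.2827, 0.0784], [1.0, -0.0013, 0.0006, -0.0006], [-0.001, -0.2827, 0.9592, -0.1415], [0.0, 0.0, 0.0, 1.0]]
```

View pics/top0.png

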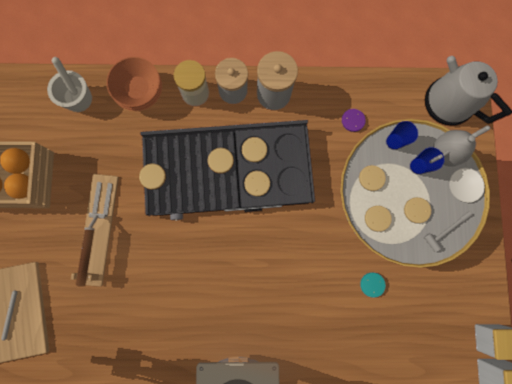

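View pics/scene0.png

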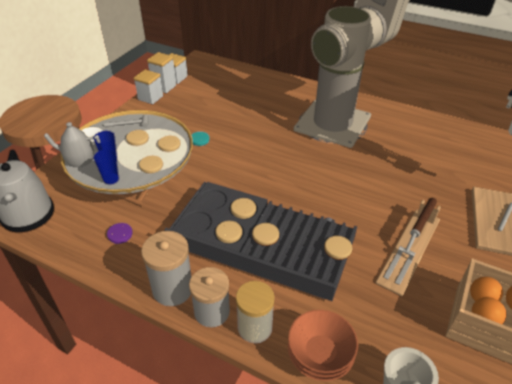

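View pics/wrist0.png

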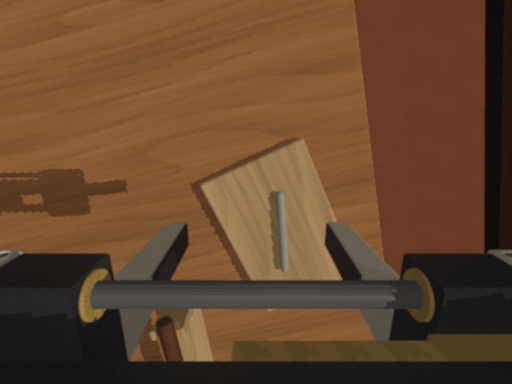

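```bash
cat > h.py <<'E'
import cv2,numpy as np
from plant import robot
from scipy.spatial.transform import Rotation as R
def cam(n):
    s=robot.read_state(); c=robot.read_camera(n)
    if "T" not in c:
        T=np.eye(4);T[:3,:3]=R.from_rotvec(s["orientation"]).as_matrix();T[:3,3]=s["tool_pos"]
        c["T"]=T@c["mount"]
    return c
def ray(c,uv,z):
    d=c["T"][:3,:3]@np.array([(uv[0]-c["cx"])/c["fx"],(uv[1]-c["cy"])/c["fy"],1.])
    o=c["T"][:3,3]; return o+d*(z-o[2])/d[2]
def proj(c,p):
    q=np.linalg.inv(c["T"])@np.append(p,1); return np.array([c["fx"]*q[0]/q[2]+c["cx"],c["fy"]*q[1]/q[2]+c["cy"]])
def crop(c,name,x0,y0,x1,y1,k=4):
    im=c["image"][y0:y1,x0:x1,::-1]
    cv2.imwrite("pics/"+name,cv2.resize(im,None,fx=k,fy=k,interpolation=cv2.INTER_CUBIC))
def blobs(c,lo,hi,amin=60,roi=None):
    m=cv2.inRange(cv2.cvtColor(c["image"],cv2.COLOR_RGB2HSV),np.array(lo),np.array(hi))
    if roi: 
        mm=np.zeros_like(m); x0,y0,x1,y1=roi; mm[y0:y1,x0:x1]=m[y0:y1,x0:x1]; m=mm
    n,l,st,ce=cv2.connectedComponentsWithStats(m)
    return [(ce[i].round(1),st[i].tolist()) for i in range(1,n) if st[i][4]>amin]
E
python3 - <<'E'
from h import *
c=cam("top")
for (u,v) in [(152,176),(373,178),(220,160)]: print(cv2.cvtColor(c["image"],cv2.COLOR_RGB2HSV)[v,u])
crop(c,"grill.png",135,115,320,220,4)
crop(c,"turner.png",60,165,135,295,4)
crop(c,"tray.png",335,110,495,275,4)
for b in blobs(c,(12,80,190),(28,170,255)): print(b)
E
```

```text
[ 19 109 184]
[ 19 111 183]
[ 19 109 183]
```

```bash
ls pics
```

```text
grill.png
scene0.png
top0.png
tray.png
turner.png
wrist0.png
```

View pics/grill.png

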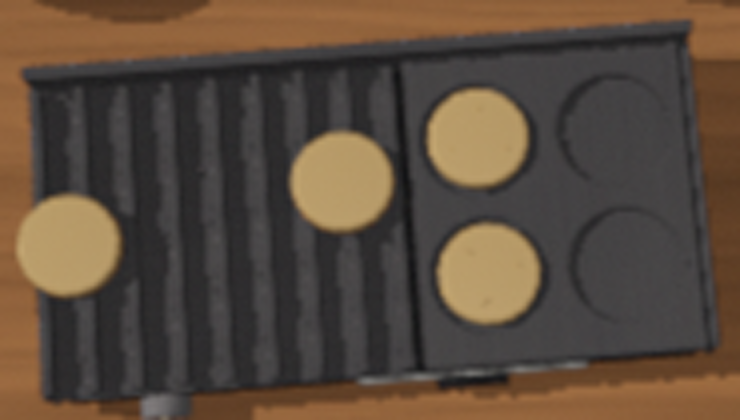

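View pics/turner.png

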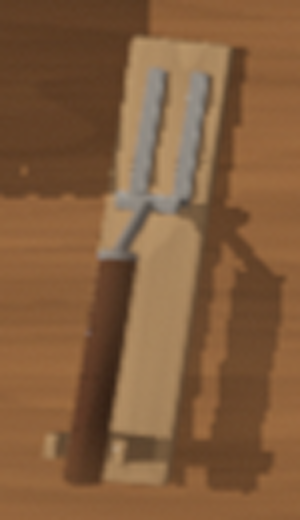

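View pics/tray.png

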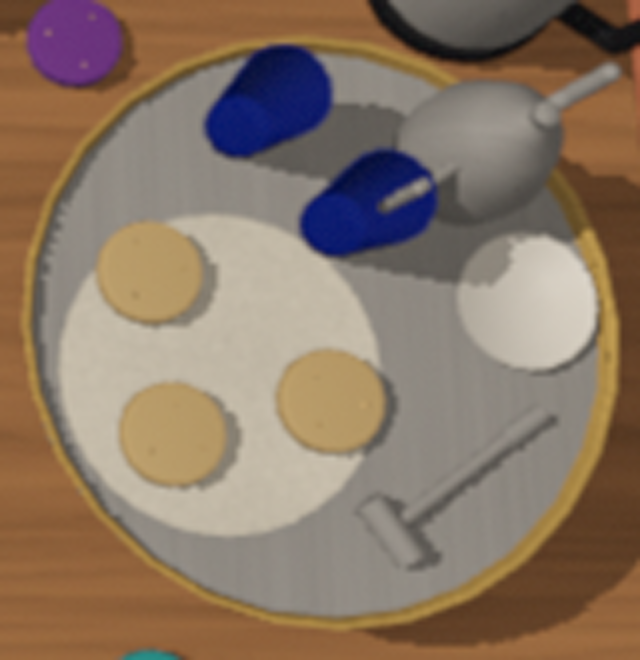

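```bash
python3 - <<'E'
from h import *
for n in ["top","scene"]:
    c=cam(n)
    hs=cv2.cvtColor(c["image"],cv2.COLOR_RGB2HSV)
    for b in blobs(c,(16,85,150),(23,140,230),100):
        if b[1][2]<60 and b[1][3]<60: 
            p=[ray(c,b[0],z).round(4)[:2].tolist() for z in (.075,.0685,.115)]
            print(n,b,p)
c=cam("top")
# grill corners etc.
def g(u,v): return np.array([135+u/4-.375,115+v/4-.375])
# rib end lines: bars sampled at crop y=100 and y=340
for nm,uv,z in [("wallTL",(22,72),.075),("wallTR",(690,24),.075),("BL",(47,398),.06),("BR",(715,347),.06)]:
    print(nm,ray(c,g(*uv),z).round(4))
def t(u,v): return np.array([60+u/4-.375,165+v/4-.375])
for nm,uv,z in [("hfront",(116,257),.065),("hrear",(84,482),.065),("prongL tip",(158,70),.014),("prongR tip",(199,74),.014)]:
    print(nm,ray(c,t(*uv),z).round(4))
crop(cam("scene"),"s_grill.png",170,175,370,305,4)
crop(cam("scene"),"s_turn.png",370,185,450,300,5)
E
```

```text
top (array([276.5,  70.2]), [257, 52, 40, 37, 1074]) [[0.8972, -0.1047], [0.9003, -0.1051], [0.8782, -0.1018]]
top (array([230.5,  73.1]), [215, 59, 33, 29, 687]) [[0.8873, 0.023], [0.8903, 0.0233], [0.8687, 0.0211]]
top (array([253.7, 149.1]), [242, 138, 24, 23, 449]) [[0.6713, -0.0416], [0.673, -0.0417], [0.6608, -0.0411]]
top (array([219.8, 159.8]), [208, 148, 25, 24, 464]) [[0.6412, 0.0491], [0.6428, 0.0496], [0.6318, 0.0463]]
top (array([151.1, 175.8]), [139, 164, 25, 25, 486]) [[0.5967, 0.2305], [0.598, 0.232], [0.589, 0.2208]]
top (array([371.9, 177.6]), [359, 165, 27, 25, 513]) [[0.5946, -0.359], [0.5959, -0.361], [0.587, -0.3466]]
top (array([256.5, 183. ]), [245, 171, 24, 25, 463]) [[0.5786, -0.0492], [0.5797, -0.0494], [0.5715, -0.0484]]
top (array([102. , 190.9]), [89, 175, 28, 41, 515]) [[0.5557, 0.3574], [0.5567, 0.3597], [0.5495, 0.343]]
top (array([417.1, 209.9]), [404, 198, 27, 25, 534]) [[0.5078, -0.4763], [0.5085, -0.479], [0.5034, -0.4595]]
top (array([377.6, 218.1]), [365, 206, 26, 25, 533]) [[0.4857, -0.3696], [0.4863, -0.3717], [0.4822, -0.3568]]
top (array([ 9
[... 417 characters left out ...]
44, -0.3428]]
scene (array([243.6, 207.5]), [232, 198, 24, 20, 380]) [[0.5906, -0.0433], [0.585, -0.0464], [0.6253, -0.0242]]
scene (array([228.9, 231.2]), [216, 221, 26, 22, 432]) [[0.6839, -0.036], [0.6789, -0.0391], [0.7144, -0.0172]]
scene (array([265.8, 233.3]), [253, 223, 26, 22, 436]) [[0.646, 0.0513], [0.6408, 0.0488], [0.6782, 0.0662]]
scene (array([338.7, 246.7]), [326, 236, 26, 23, 464]) [[0.601, 0.2319], [0.5955, 0.2308], [0.6353, 0.2388]]
wallTL [0.715  0.2645 0.075 ]
wallTR [ 0.7521 -0.1875  0.075 ]
BL [0.4961 0.2425 0.06  ]
BR [ 0.5317 -0.2025  0.06  ]
hfront [0.4565 0.39   0.065 ]
hrear [0.3125 0.4015 0.065 ]
prongL tip [0.5899 0.3887 0.014 ]
prongR tip [0.5872 0.3602 0.014 ]
```

View pics/s_grill.png

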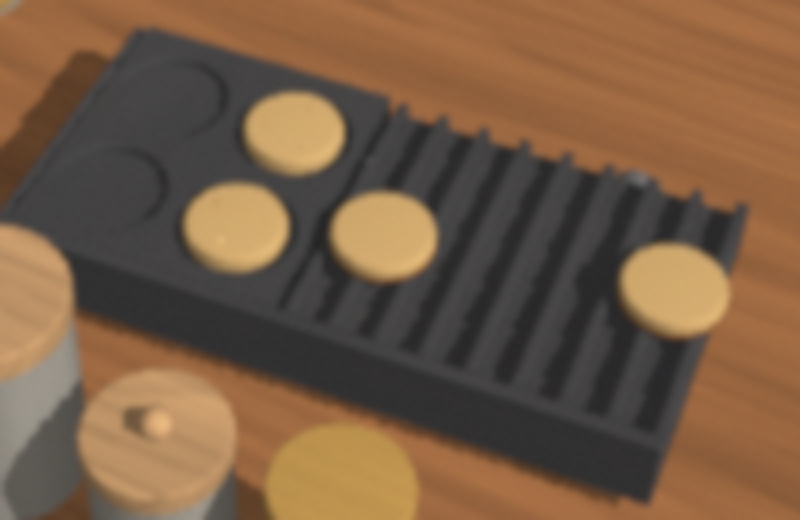

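View pics/s_turn.png

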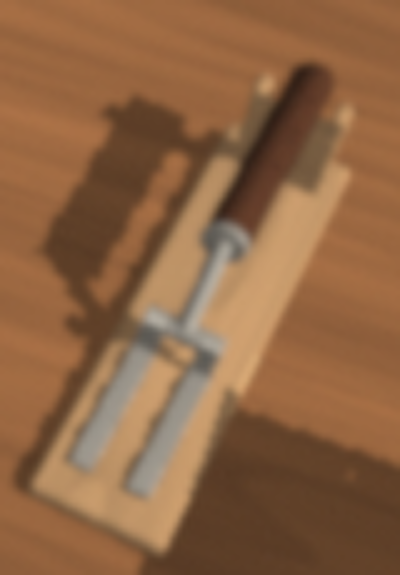

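```bash
python3 - <<'E'
from h import *
s=robot.read_state(); print(R.from_rotvec(s["orientation"]).as_matrix().round(3))
c=cam("top")
def t(u,v): return np.array([60+u/4-.375,165+v/4-.375])
for a,b in [((158,72),(141,195)),((198,76),(182,200))]:
    p,q=ray(c,t(*a),.014),ray(c,t(*b),.014); print(p,q,np.arctan2(*(p-q)[1::-1]))
for a,b in [((135,40),(110,250)),((235,48),(170,485))]:
    p,q=ray(c,t(*a),.01),ray(c,t(*b),.01); print(p,q,np.arctan2(*(p-q)[1::-1]))
# ribs profile in grill frame
yaw=.081; xg=np.array([np.cos(yaw),np.sin(yaw)]); yg=np.array([-xg[1],xg[0]])
g=cv2.cvtColor(c["image"],cv2.COLOR_RGB2GRAY).astype(np.float32)
O=np.array([0.62,0.13])
ys=np.arange(-140,150,1.)/1000
for xr in [(-.085,-.045),(.05,.09)]:
  prof=[]
  for y in ys:
    v=[]
    for x in np.linspace(*xr,15):
        p=np.append(O+x*xg+y*yg,.06); u=proj(c,p)
        v.append(cv2.getRectSubPix(g,(1,1),(float(u[0]),float(u[1])))[0,0])
    prof.append(np.mean(v))
  prof=np.array(prof)
  from scipy.signal import find_peaks
  pk,_=find_peaks(prof,prominence=3); print(xr,(ys[pk]*1000).round(),prof[pk].round())
E
```

```text
[[-0.973  0.231 -0.   ]
 [ 0.231  0.973 -0.   ]
 [ 0.    -0.    -1.   ]]
[0.58846518 0.38860994 0.014     ] [0.50234366 0.3952788  0.014     ] -0.07728131969785255
[0.58575367 0.36077841 0.014     ] [0.49895808 0.36704285 0.014     ] -0.07204969651727995
[0.6118871  0.40739812 0.01      ] [0.4646971  0.41568261 0.01      ] -0.05622497035125719
[0.60650283 0.33745086 0.01      ] [0.30650157 0.36578315 0.01      ] -0.0941612817165797
(-0.085, -0.045) [-134. -116.  -84.  -53.  -24.    6.   36.   63.   97.] [70. 71. 71. 71. 71. 71. 71. 68. 72.]
(0.05, 0.09) [-134. -116.  -84.  -55.  -25.    5.   34.   65.   94.] [69. 69. 77. 69. 70. 70. 70. 70. 70.]
```

Call:
drive_tool(
  increments=[
    [0, 14.5, -17.7, 4, 0, 0, 0.314],
    [0, 14.5, -17.7, 4, 0, 0, 0.314],
    [0, 14.5, -17.7, 4, 0, 0, 0.314],
    [0, 14.5, -17.7, 4, 0, 0, 0.314],
    [0, 14.5, -17.7, 4, 0, 0, 0.314],
    [0, 14.5, -17.7, 4, 0, 0, 0.314],
    [0, 14.5, -17.7, 4, 0, 0, 0.314],
    [0, 14.5, -17.7, 4, 0, 0, 0.314],
    [0, 14.5, -17.7, 4, 0, 0, 0.314],
    [0, 14.5, -17.7, 4, 0, 0, 0.314],
    [0, 14.5, -17.7, 4, 0, 0, 0.314],
    [0, 14.5, -17.7, 4, 0, 0, 0.314],
    [0, 14.5, -17.7, 4, 0, 0, 0.314],
    [0, 14.5, -17.7, 4, 0, 0, 0.314],
    [0, 14.5, -17.7, 4, 0, 0, 0.314],
    [0, 14.5, -17.7, 4, 0, 0, 0.314],
    [0, 14.5, -17.7, 4, 0, 0, 0.314],
    [0, 14.5, -17.7, 4, 0, 0, 0.314],
  ],
)

```text
t: 2.0
tool_pos: [0.5002, 0.1422, 0.3434]
orientation: [0.129, -3.138, -0.001]
force: [0.3, 0.1, 0.3]
opening: 0.0926
```

```bash
python3 - <<'E'
from h import *
c=cam("wrist"); np.save("wg.npy",c,allow_pickle=True); crop(c,"w1.png",0,0,512,384,1.5)
s=robot.read_state();print(s["t"],s["tool_pos"],s["orientation"],s["q"])
E
```

```text
2.05 [0.50012796 0.14247784 0.34342035] [ 1.30259740e-01 -3.13842964e+00 -3.79363171e-04] [ 1.78708604e-01 -1.06064621e-01  1.54669539e+00  3.04928208e-04
  1.70138546e+00 -1.47500996e+00]
```

View pics/w1.png

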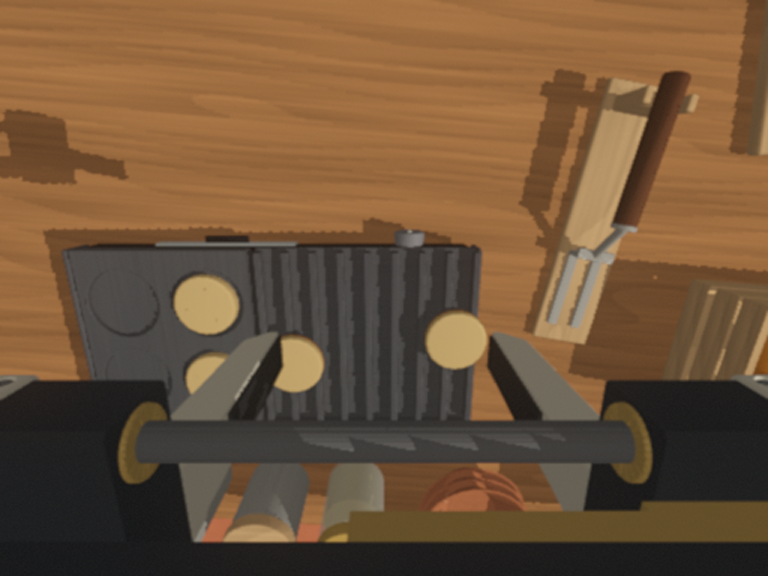

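```bash
python3 - <<'E'
from h import *
c=np.load("wg.npy",allow_pickle=True).item()
crop(c,"w1g.png",160,150,330,285,4.5)
crop(c,"w1t.png",350,40,470,235,3)
E
```

```text
(no output)
```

View pics/w1g.png

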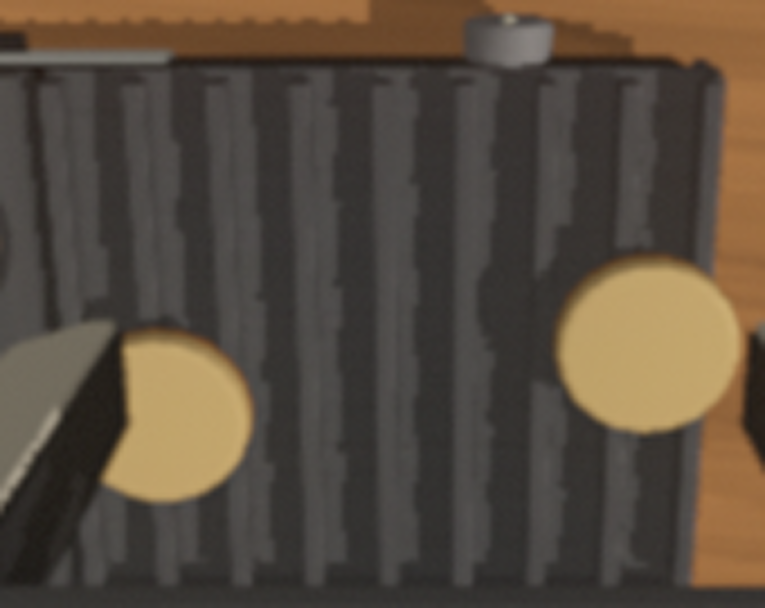

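View pics/w1t.png

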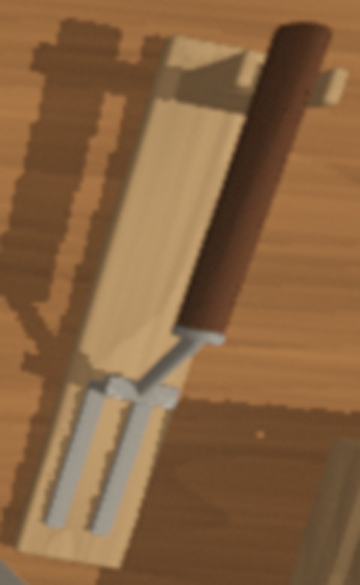

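```bash
python3 - <<'E'
from h import *
c=np.load("wg.npy",allow_pickle=True).item()
yaw=.081; xg=np.array([np.cos(yaw),np.sin(yaw)]); yg=np.array([-xg[1],xg[0]]); O=np.array([0.62,0.13])
def g(u,v): return np.array([160+(u+.5)/4.5-.5,150+(v+.5)/4.5-.5])
def gf(uv,z):
    p=ray(c,g(*uv),z)[:2]-O; return (p@xg*1000).round(1),(p@yg*1000).round(1)
print([gf((u,570),.06) for u in (85,158,232,306,382,455,528,603,680)])
print([gf((u,150),.06) for u in (45,129,212,295,376,459,541,623)])
print("front",gf((400,75),.06),"back",gf((400,585),.075),gf((400,585),.06))
print("A",gf((649,345),.075),"B",gf((165,416),.075))
hs=[ (x,i) for x,i in blobs(c,(16,85,150),(23,140,230),300)]
for b in hs: print(b)
def t(u,v): return np.array([350+(u+.5)/3-.5,40+(v+.5)/3-.5])
for nm,uv,z in [("hfront",(200,332),.065),("hrear",(303,30),.065),("pL tip",(101,530),.014),("pR tip",(54,522),.014),("pLb",(145,408),.014),("pRb",(97,396),.014)]:
    print(nm,ray(c,t(*uv),z).round(4))
E
```

```text
[(np.float64(89.8), np.float64(-120.3)), (np.float64(89.8), np.float64(-90.7)), (np.float64(89.9), np.float64(-60.7)), (np.float64(89.9), np.float64(-30.7)), (np.float64(89.9), np.float64(0.2)), (np.float64(89.9), np.float64(29.8)), (np.float64(90.0), np.float64(59.4)), (np.float64(90.0), np.float64(89.9)), (np.float64(90.0), np.float64(121.2))]
[(np.float64(-86.2), np.float64(-120.5)), (np.float64(-86.2), np.float64(-89.9)), (np.float64(-86.2), np.float64(-59.6)), (np.float64(-86.2), np.float64(-29.4)), (np.float64(-86.2), np.float64(0.1)), (np.float64(-86.2), np.float64(30.4)), (np.float64(-86.2), np.float64(60.3)), (np.float64(-86.2), np.float64(90.2))]
front (np.float64(-113.9), np.float64(9.1)) back (np.float64(86.6), np.float64(7.9)) (np.float64(96.9), np.float64(7.4))
A (np.float64(-15.7), np.float64(100.7)) B (np.float64(13.2), np.float64(-79.8))
(array([402.5, 118.4]), [377, 73, 54, 94, 2618])
(array([379.8, 203.5]), [356, 168, 49, 61, 1106])
(array([137.1, 202.8]), [117, 185, 42, 38, 1258])
(array([304.4, 226.8]), [285, 209, 40, 37, 1168])
(array([199.4, 243.3]), [183, 226, 33, 35, 845])
(array([134.4, 247.3]), [124, 238, 26, 24, 329])
(array([172.4, 355.9]), [149, 350, 48, 11, 409])
hfront [0.4582 0.3902 0.065 ]
hrear [0.3144 0.4032 0.065 ]
pL tip [0.5898 0.3901 0.014 ]
pR tip [0.5869 0.3595 0.014 ]
pLb [0.5101 0.3996 0.014 ]
pRb [0.5052 0.3692 0.014 ]
```

```bash
cat >> h.py <<'E'
LEAN0=np.radians(-50); TILT=np.radians(-20); BACK=-.020
RIBS=np.array([0.6123,0.1334,.06]); GY=.081
def rz(a): return R.from_euler("z",a)
def tcp_from_grip(G,yaw,roll=0.,pitch=0.,lean=None,back=None):
    lean=LEAN0 if lean is None else lean; back=BACK if back is None else back
    R0=R.from_matrix(np.array([[-1,0,0],[0,1,0],[0,0,-1.]]))
    T=rz(yaw)*R.from_euler("y",pitch)*R.from_euler("x",roll)
    Rt=T*R.from_euler("x",lean)*R.from_euler("y",TILT)*R0
    p=np.array(G)+T.apply([back,0,0])-.006*Rt.as_matrix()[:,2]
    return p,Rt
def tcp_from_blade(B,yaw,roll=0.,pitch=0.):
    T=rz(yaw)*R.from_euler("y",pitch)*R.from_euler("x",roll)
    return tcp_from_grip(np.array(B)+T.apply([-.135,0,.051]),yaw,roll,pitch)
def g2w(x,y,z): # ribs frame mm -> world
    return RIBS+rz(GY).apply([x/1000,y/1000,z/1000])
def delta(p,Rt,s=None):
    s=s or robot.read_state(); R1=R.from_rotvec(s["orientation"])
    return ((p-s["tool_pos"])/.025).round(2).tolist(),(Rt*R1.inv()).as_rotvec().round(3).tolist()
SEAT=np.array([.4103,.3938,.065]); SY=-.095
E
python3 - <<'E'
from h import *
p,Rt=tcp_from_grip(SEAT,SY); print(p,Rt.as_matrix().round(3))
print(delta(p-.11*Rt.as_matrix()[:,2],Rt), delta(p,Rt))
E
```

```text
[0.38875701 0.4001914  0.06862414] [[-0.96   0.061  0.272]
 [-0.172  0.64  -0.749]
 [-0.22  -0.766 -0.604]]
([-5.65, 13.6, -8.33], [-0.865, -0.321, -0.013]) ([-4.45, 10.31, -10.99], [-0.865, -0.321, -0.013])
```

Call:
drive_tool(
  increments=[
    [0.4, -5.65, 13.6, -4, -0.865, -0.321, -0.013],
    [0.4, -5.65, 13.6, -4, -0.865, -0.321, -0.013],
    [0.4, -5.65, 13.6, -4, -0.865, -0.321, -0.013],
    [0.4, -5.65, 13.6, -4, -0.865, -0.321, -0.013],
    [0.4, -5.65, 13.6, -4, -0.865, -0.321, -0.013],
    [0.4, -5.65, 13.6, -4, -0.865, -0.321, -0.013],
    [0.4, -5.65, 13.6, -4, -0.865, -0.321, -0.013],
    [0.4, -5.65, 13.6, -4, -0.865, -0.321, -0.013],
    [0.4, -5.65, 13.6, -4, -0.865, -0.321, -0.013],
    [0.4, -5.65, 13.6, -4, -0.865, -0.321, -0.013],
    [0.4, -5.65, 13.6, -8.33, -0.865, -0.321, -0.013],
    [0.4, -5.65, 13.6, -8.33, -0.865, -0.321, -0.013],
    [0.4, -5.65, 13.6, -8.33, -0.865, -0.321, -0.013],
    [0.4, -5.65, 13.6, -8.33, -0.865, -0.321, -0.013],
    [0.4, -5.65, 13.6, -8.33, -0.865, -0.321, -0.013],
    [0.4, -5.65, 13.6, -8.33, -0.865, -0.321, -0.013],
  ],
)

```text
t: 3.38
tool_pos: [0.3594, 0.4824, 0.1377]
orientation: [-0.087, 2.588, -1.221]
force: [0.2, 0.4, -0.5]
opening: 0.0554
```

```bash
python3 - <<'E'
from h import *
s=robot.read_state()
c=cam("wrist"); crop(c,"w2.png",0,0,512,384,1.5); d=cam("scene"); crop(d,"s2.png",300,60,512,320,3)
print(s["q"].round(2),s["opening"])
p,Rt=tcp_from_grip(SEAT,SY); print(delta(p,Rt))
for a in (-.08,0,.03): print(proj(c,SEAT+rz(SY).apply([a,0,0]))*1.5)
E
```

```text
[ 1.17  0.84  1.01 -0.63  1.97 -0.51] 0.055352134563154035
([1.15, -3.3, -2.8], [-0.005, 0.004, 0.001])
[388.49502594 206.46296916]
[388.07625447 311.92358304]
[387.95357942 342.81724989]
```

View pics/w2.png

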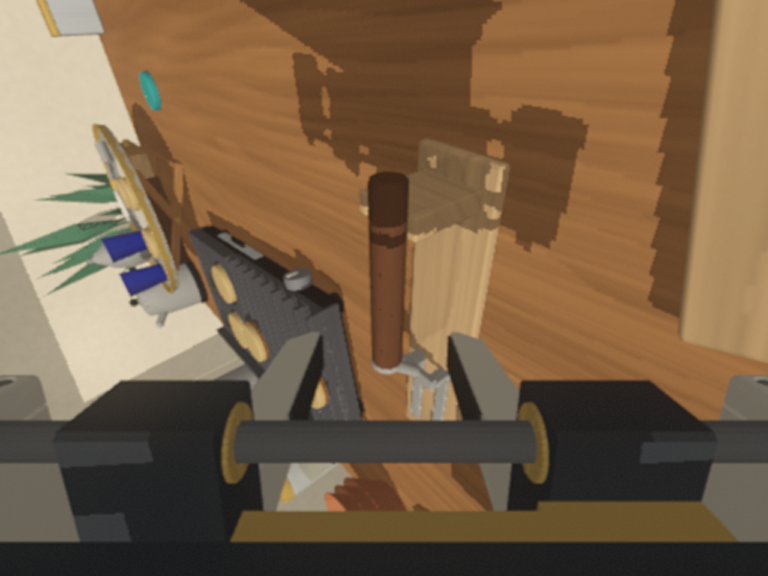

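View pics/s2.png

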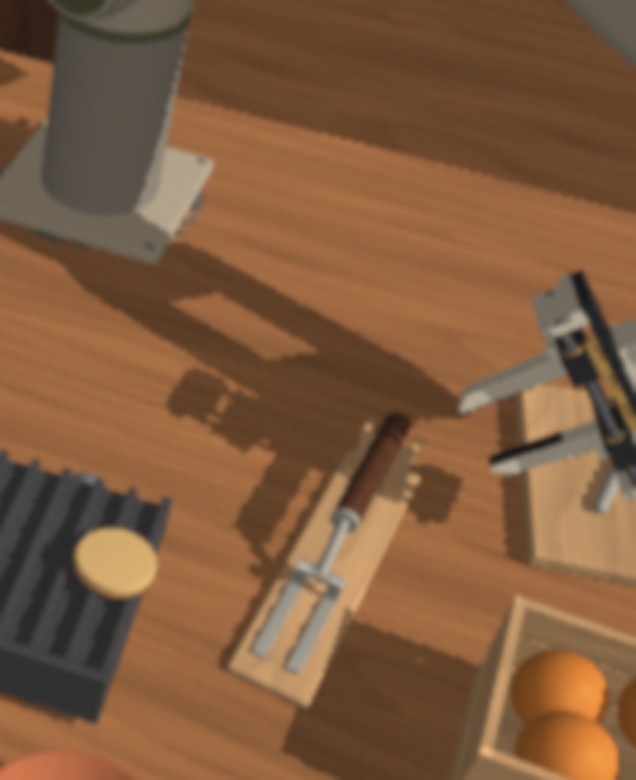

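Call:
drive_tool(
  increments=[
    [0.4, 0.4, -1.1, -0.9, 0, 0, 0],
    [0.4, 0.8, -2.2, -1.9, 0, 0, 0],
    [0.4, 1.15, -3.3, -2.8, 0, 0, 0],
    [0.4, 1.15, -3.3, -2.8, 0, 0, 0],
    [0.4, 1.15, -3.3, -2.8, 0, 0, 0],
    [1, 1.15, -3.3, -2.8, 0, 0, 0],
    [1, 1.15, -3.3, -2.8, 0, 0, 0],
    [1, 1.15, -3.3, -2.8, 0, 0, 0],
    [1, 1.15, -3.3, -2.8, 0, 0, 0],
    [1, 1.15, -3.3, -2.8, 0, 0, 0],
    [1, 1.15, -3.3, -2.8, 0, 0, 0],
    [1, 1.15, -3.3, -2.8, 0, 0, 0],
  ],
  squeeze=55,
)

```text
t: 4.48
tool_pos: [0.3884, 0.3988, 0.0676]
orientation: [-0.085, 2.586, -1.227]
force: [-2.6, -4.1, 12.2]
opening: 0.0231
```

Call:
drive_tool(
  increments=[
    [1, 0, 0, 0.3, 0, 0, 0],
    [1, 0, 0, 0.6, 0, 0, 0],
    [1, 0, 0, 1.2, 0, 0, 0],
    [1, 0, 0, 2, 0, 0, 0],
    [1, 0, 0, 3, 0, 0, 0],
    [1, 0, 0, 4, 0, 0, 0],
    [1, 0, 0, 5, 0, 0, 0],
    [1, 0, 0, 6, 0, 0, 0],
    [1, 0, 0, 6, 0, 0, 0],
    [1, 0, 0, 6, 0, 0, 0],
  ],
)

```text
t: 5.32
tool_pos: [0.3888, 0.3999, 0.2177]
orientation: [-0.085, 2.59, -1.218]
force: [-1.4, -0.9, -3.3]
opening: 0.0225
```

```bash
python3 - <<'E'
from h import *
s=robot.read_state(); print(s["q"].round(2),s["opening"],s["tool_pos"],R.from_rotvec(s["orientation"]).as_matrix().round(3))
d=cam("scene"); crop(d,"s3.png",270,60,512,320,3)
c=cam("wrist"); crop(c,"w3.png",0,0,512,384,1.5)
E
```

```text
[ 1.08  0.58  1.24 -0.69  1.95 -0.6 ] 0.022531992805420887 [0.38883214 0.3998853  0.21769574] [[-0.96   0.064  0.274]
 [-0.17   0.644 -0.746]
 [-0.224 -0.763 -0.607]]
```

View pics/s3.png

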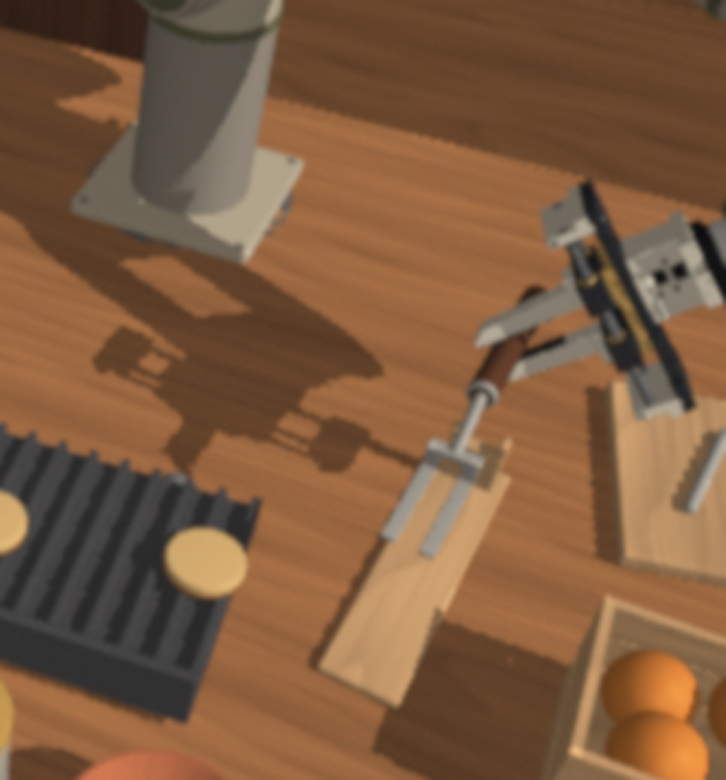

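View pics/w3.png

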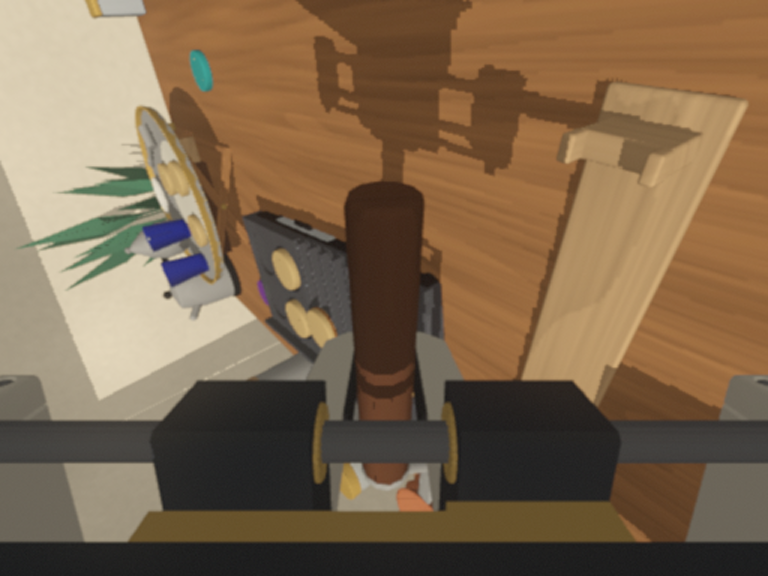

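```bash
cat >> h.py <<'E'
def turner_now(s=None):
    s=s or robot.read_state(); Rt=R.from_rotvec(s["orientation"])
    R0=R.from_matrix(np.array([[-1,0,0],[0,1,0],[0,0,-1.]]))
    T=Rt*(R.from_euler("x",LEAN0)*R.from_euler("y",TILT)*R0).inv()
    G=s["tool_pos"]+.006*Rt.as_matrix()[:,2]-T.apply([BACK,0,0])
    return G,T
E
python3 - <<'E'
from h import *
G,T=turner_now(); print(G,T.as_euler("zyx"))
c=cam("scene")
for nm,l in [("tipL",[.18,.015,-.051]),("tipR",[.18,-.015,-.051]),("tipLo",[.18,.021,-.051]),("tipRo",[.18,-.021,-.051]),("baseL",[.091,.021,-.051]),("baseR",[.091,-.021,-.051]),("hfront",[.05,0,0]),("hrear",[-.1,0,0])]:
    u=proj(c,G+T.apply(l)); print(nm,((u-[270,60])*3).round(1))
c2=cam("scene"); crop(c2,"s3b.png",380,140,470,260,6)
E
```

```text
[0.40962164 0.39217991 0.21088461] [-0.09602397 -0.00031789 -0.00027594]
tipL [423.9 553. ]
tipR [385.7 536.4]
tipLo [431.7 556.3]
tipRo [378.2 533.2]
baseL [469.4 484.2]
baseR [417.9 463.2]
hfront [476.6 397.8]
hrear [532.1 297.2]
```

View pics/s3b.png

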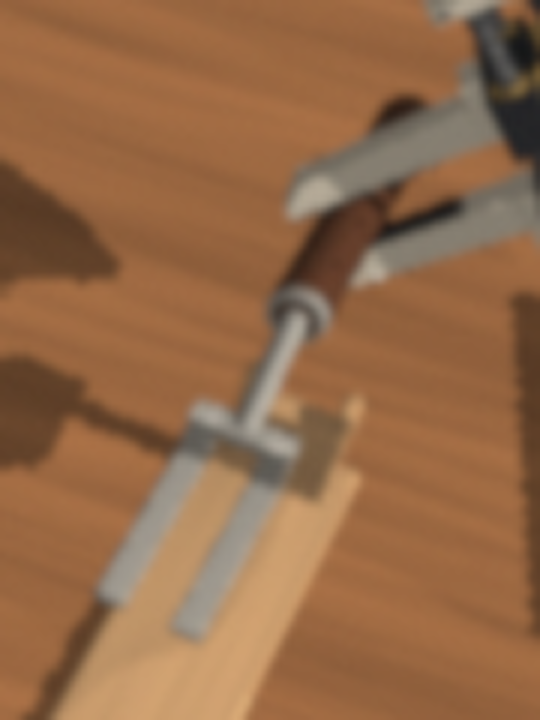

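```bash
python3 - <<'E'
from h import *
for x,z in [(-165,60),(-165,-6),(24,-6)]:
    p,Rt=tcp_from_blade(g2w(x,-90,z),GY); print(x,z,p.round(4),delta(p,Rt))
E
```

```text
-165 60 [0.2982 0.0219 0.1746] ([-3.59, -15.05, -1.56], [0.002, -0.0, 0.177])
-165 -6 [0.2982 0.0219 0.1086] ([-3.59, -15.05, -4.2], [0.002, -0.0, 0.177])
24 -6 [0.4866 0.0372 0.1086] ([3.95, -14.44, -4.2], [0.002, -0.0, 0.177])
```

```bash
python3 - <<'E'
from h import *
for x,z in [(-64,60),(-64,10),(24,-6)]:
    p,Rt=tcp_from_blade(g2w(x,-90,z),GY); print(x,z,p.round(4),delta(p,Rt))
E
```

```text
-64 60 [0.3989 0.0301 0.1746] ([0.44, -14.72, -1.56], [0.002, -0.0, 0.177])
-64 10 [0.3989 0.0301 0.1246] ([0.44, -14.72, -3.56], [0.002, -0.0, 0.177])
24 -6 [0.4866 0.0372 0.1086] ([3.95, -14.44, -4.2], [0.002, -0.0, 0.177])
```

Call:
drive_tool(
  increments=[
    [1, 0, -0.4, 0, 0, 0, 0.005],
    [1, 0, -1.0, 0, 0, 0, 0.01],
    [1, 0, -2, 0, 0, 0, 0.02],
    [1, 0.1, -3, 0, 0, 0, 0.035],
    [1, 0.1, -4, 0, 0, 0, 0.05],
    [1, 0.2, -5, 0, 0, 0, 0.06],
    [1, 0.2, -6, 0, 0, 0, 0.07],
    [1, 0.2, -7, 0, 0, 0, 0.085],
    [1, 0.3, -8, 0, 0, 0, 0.1],
    [1, 0.3, -9, 0, 0, 0, 0.11],
    [1, 0.3, -10, 0, 0, 0, 0.12],
    [1, 0.4, -11, -0.3, 0, 0, 0.13],
    [1, 0.4, -12, -0.6, 0, 0, 0.145],
    [1, 0.44, -13, -0.9, 0, 0, 0.16],
    [1, 0.44, -13.8, -1.2, 0, 0, 0.17],
    [1, 0.44, -14.4, -1.4, 0, 0, 0.177],
    [1, 0.44, -14.72, -1.56, 0, 0, 0.177],
    [1, 0.44, -14.72, -1.56, 0, 0, 0.177],
    [1, 0.44, -14.72, -1.56, 0, 0, 0.177],
  ],
)

```text
t: 7.1
tool_pos: [0.3991, 0.0307, 0.176]
orientation: [-0.308, 2.52, -1.161]
force: [-0.5, -0.2, -2.4]
opening: 0.0229
```

```bash
cat > chk.py <<'E'
from h import *
import sys
def chk(name):
    s=robot.read_state();G,T=turner_now(s); B=G+T.apply([.135,0,-.051])
    b=rz(-GY).apply(B-RIBS)*1000
    print("t",round(s["t"],2),"blade in ribs mm",b.round(1),"zyx deg",np.degrees(T.as_euler("zyx")-[GY,0,0]).round(2),"F",s["force"].round(1),"op",round(s["opening"],4),"q",s["q"].round(2))
    for n,roi,k in [("scene",(170,120,390,310),3.5),("top",(130,90,325,230),4)]:
        c=cam(n); im=c["image"][:,:,::-1].copy()
        crop(c,f"{name}_{n}.png",*roi,k)
        for nm,l in [("tipL",[.18,.015,-.051]),("tipR",[.18,-.015,-.051]),("bL",[.091,.021,-.051]),("bR",[.091,-.021,-.051]),("hf",[.05,0,0])]:
            u=proj(c,G+T.apply(l)); print(n,nm,((u-roi[:2])*k).round(0),end=" ")
        print()
if __name__=="__main__": chk(sys.argv[1])
E
python3 chk.py c1
```

```text
t 7.1 blade in ribs mm [-63.7 -89.7  61.5] zyx deg [-0.07 -0.04  0.  ] F [-0.5 -0.2 -2.4] op 0.0229 q [ 0.68 -0.29  2.29 -0.92  1.43 -0.86]
scene tipL [373. 315.] scene tipR [334. 303.] scene bL [421. 241.] scene bR [370. 226.] scene hf [417. 151.] 
top tipL [340. 326.] top tipR [387. 322.] top bL [340. 465.] top bR [406. 460.] top hf [373. 521.]
```

View pics/c1_scene.png

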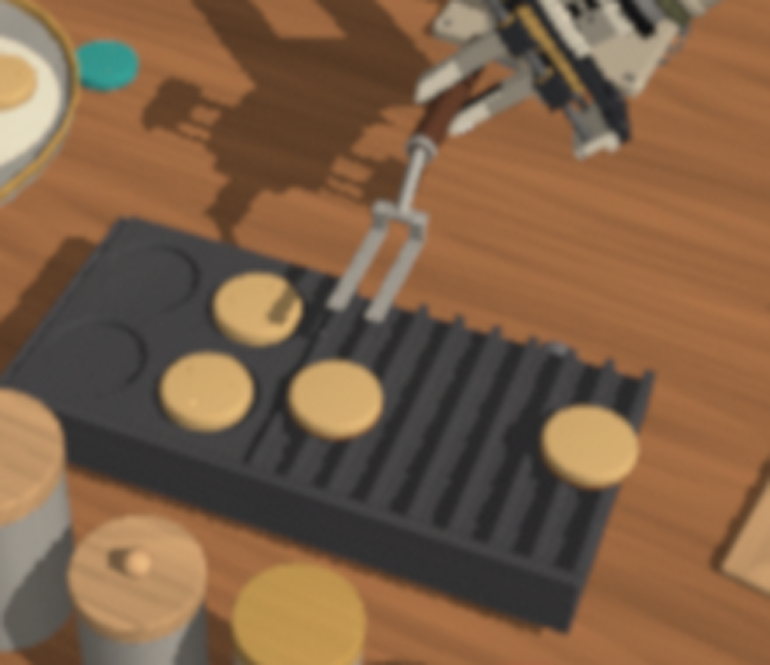

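View pics/c1_top.png

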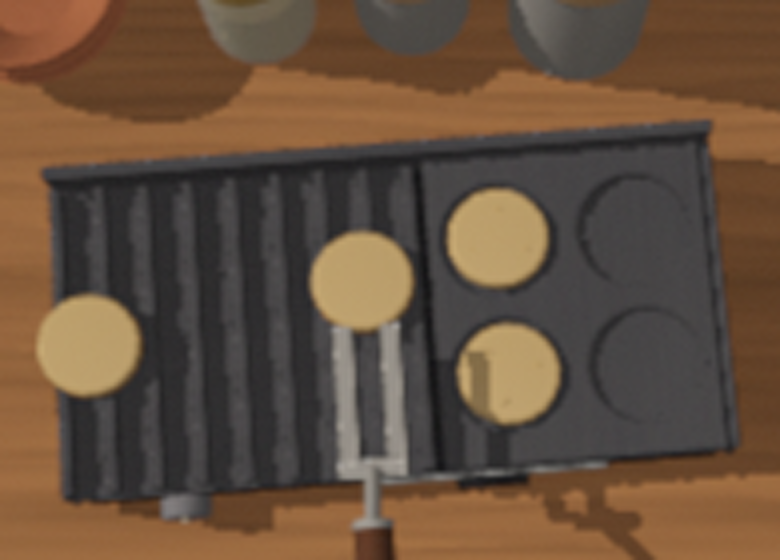

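Call:
drive_tool(
  increments=[
    [1, 0, 0.04, -0.3, 0, 0, 0],
    [1, 0, 0.04, -0.8, 0, 0, 0],
    [1, 0, 0.04, -1.3, 0, 0, 0],
    [1, 0, 0.04, -1.7, 0, 0, 0],
    [1, 0, 0.04, -2.0, 0, 0, 0],
    [1, 0, 0.04, -2.3, 0, 0, 0],
    [1, 0, 0.04, -2.5, 0, 0, 0],
    [1, 0, 0.04, -2.66, 0, 0, 0],
    [1, 0, 0.04, -2.66, 0, 0, 0],
    [1, 0, 0.04, -2.66, 0, 0, 0],
  ],
)

```text
t: 8.03
tool_pos: [0.3995, 0.0318, 0.11]
orientation: [-0.309, 2.519, -1.161]
force: [0.6, 0.2, -2.5]
opening: 0.0227
```

```bash
python3 chk.py c2
```

```text
t 8.03 blade in ribs mm [-63.2 -88.4  -4.4] zyx deg [-0.01 -0.08  0.01] F [ 0.6  0.2 -2.5] op 0.0227 q [ 0.68 -0.14  2.3  -0.95  1.33 -0.72]
scene tipL [371. 377.] scene tipR [334. 365.] scene bL [418. 303.] scene bR [368. 288.] scene hf [414. 216.] 
top tipL [346. 345.] top tipR [390. 342.] top bL [346. 476.] top bR [408. 471.] top hf [377. 529.]
```

View pics/c2_top.png

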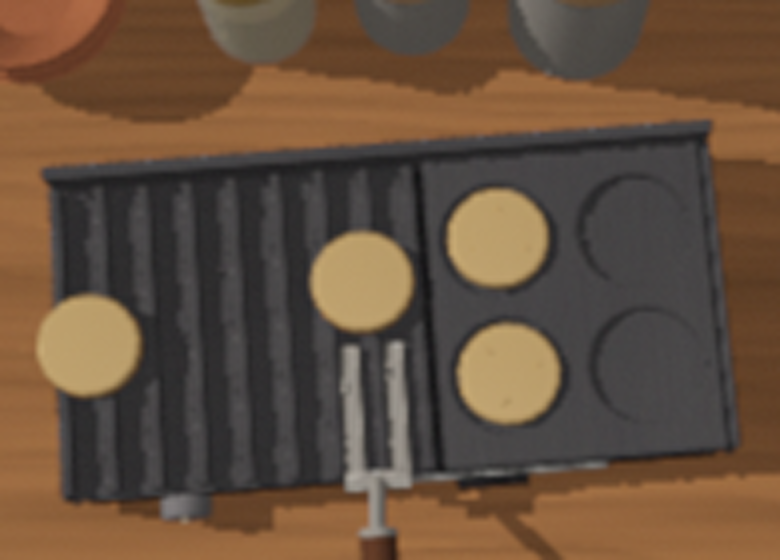

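View pics/c2_scene.png

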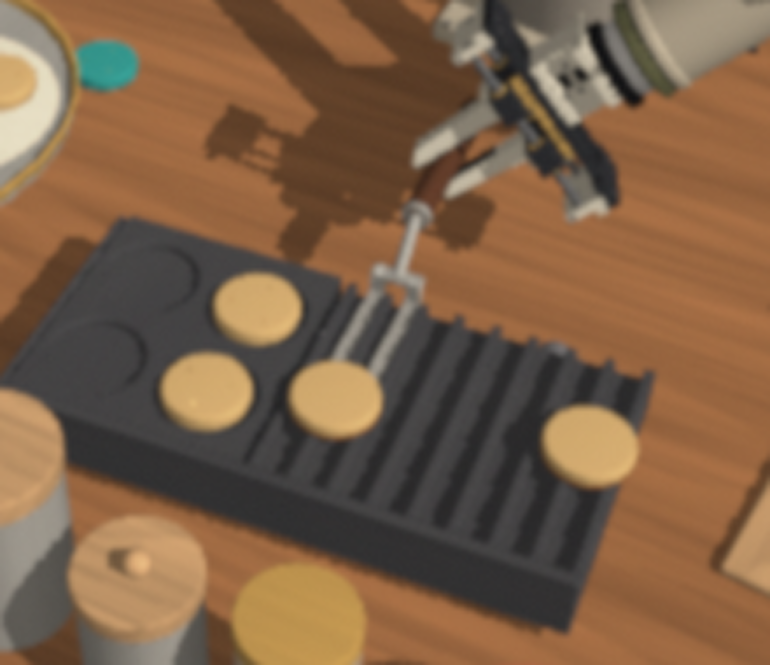

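Call:
drive_tool(
  increments=[
    [1, 0.15, 0.01, 0, 0, 0, 0],
    [1, 0.4, 0.03, 0, 0, 0, 0],
    [1, 0.7, 0.06, 0, 0, 0, 0],
    [1, 1.1, 0.09, 0, 0, 0, 0],
    [1, 1.5, 0.12, 0, 0, 0, 0],
    [1, 1.9, 0.15, 0, 0, 0, 0],
    [1, 2.3, 0.19, 0, 0, 0, 0],
    [1, 2.7, 0.22, 0, 0, 0, 0],
    [1, 3.1, 0.25, 0, 0, 0, 0],
    [1, 3.35, 0.27, 0, 0, 0, 0],
    [1, 3.47, 0.28, 0, 0, 0, 0],
    [1, 3.47, 0.28, 0, 0, 0, 0],
    [1, 3.47, 0.28, 0, 0, 0, 0],
  ],
)

```text
t: 9.22
tool_pos: [0.4859, 0.0387, 0.1097]
orientation: [-0.309, 2.519, -1.161]
force: [-0.4, -0.2, -2.5]
opening: 0.0231
```

```bash
python3 chk.py c3
```

```text
t 9.22 blade in ribs mm [ 23.4 -88.6  -4.8] zyx deg [-0.03 -0.04  0.  ] F [-0.4 -0.2 -2.5] op 0.0231 q [ 0.57  0.06  2.11 -0.99  1.25 -0.77]
scene tipL [327. 459.] scene tipR [289. 446.] scene bL [379. 377.] scene bR [327. 361.] scene hf [375. 287.] 
top tipL [338. 221.] top tipR [382. 218.] top bL [338. 349.] top bR [400. 345.] top hf [368. 394.]
```

View pics/c3_top.png

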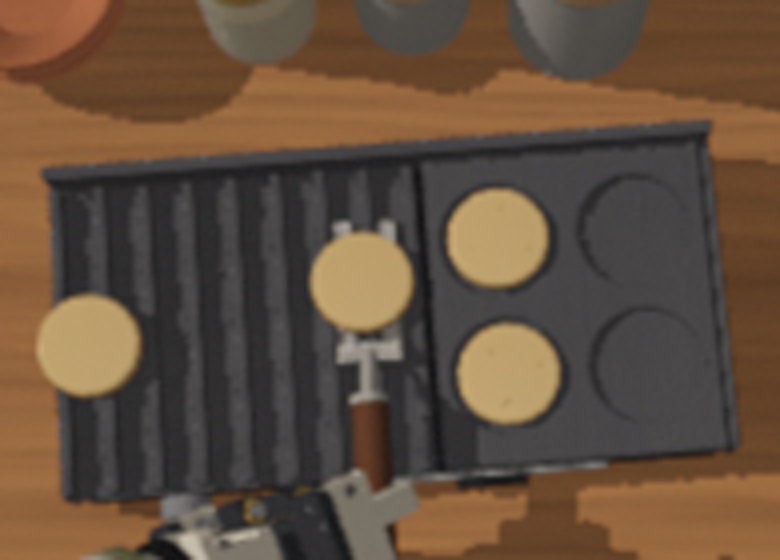

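View pics/c3_scene.png

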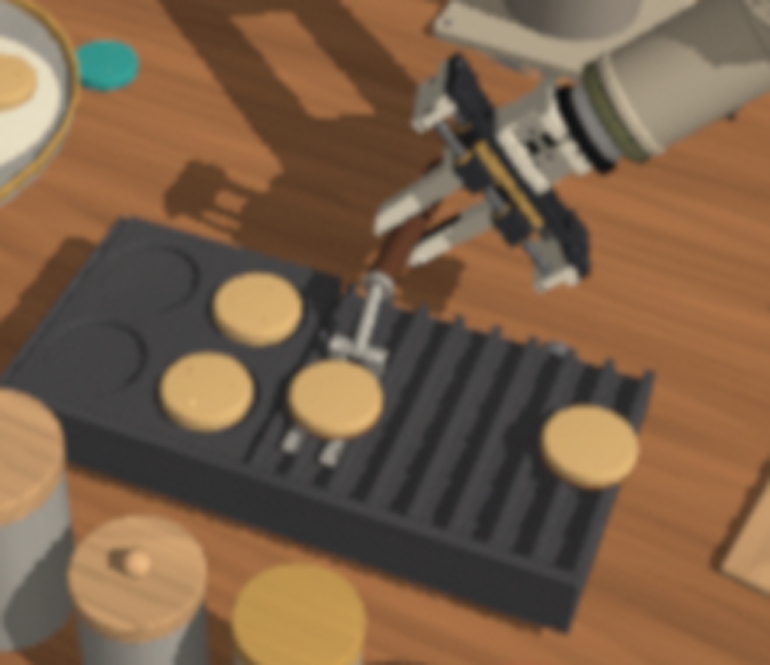

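Call:
drive_tool(
  increments=[
    [1, 0, 0, 0.1, 0, 0, 0],
    [1, 0, 0, 0.2, 0, 0, 0],
    [1, 0, 0, 0.3, 0, 0, 0],
    [1, 0, 0, 0.4, 0, 0, 0],
    [1, 0, 0, 0.5, 0, 0, 0],
    [1, 0, 0, 0.65, 0, 0, 0],
    [1, 0, 0, 0.8, 0, 0, 0],
    [1, 0, 0, 0.9, 0, 0, 0],
    [1, 0, 0, 1, 0, 0, 0],
    [1, 0, 0, 1, 0, 0, 0],
    [1, 0, 0, 1, 0, 0, 0],
  ],
)

```text
t: 10.23
tool_pos: [0.4862, 0.0389, 0.135]
orientation: [-0.309, 2.519, -1.16]
force: [0.4, -0.1, -2.1]
opening: 0.0229
```

```bash
python3 chk.py c4
```

```text
t 10.23 blade in ribs mm [ 23.8 -88.3  20.7] zyx deg [-0.02 -0.1   0.04] F [ 0.4 -0.1 -2.1] op 0.0229 q [ 0.57  0.    2.11 -0.98  1.28 -0.82]
scene tipL [328. 436.] scene tipR [289. 424.] scene bL [380. 355.] scene bR [328. 339.] scene hf [376. 263.] 
top tipL [335. 211.] top tipR [379. 207.] top bL [334. 341.] top bR [398. 337.] top hf [365. 387.]
```

View pics/c4_scene.png

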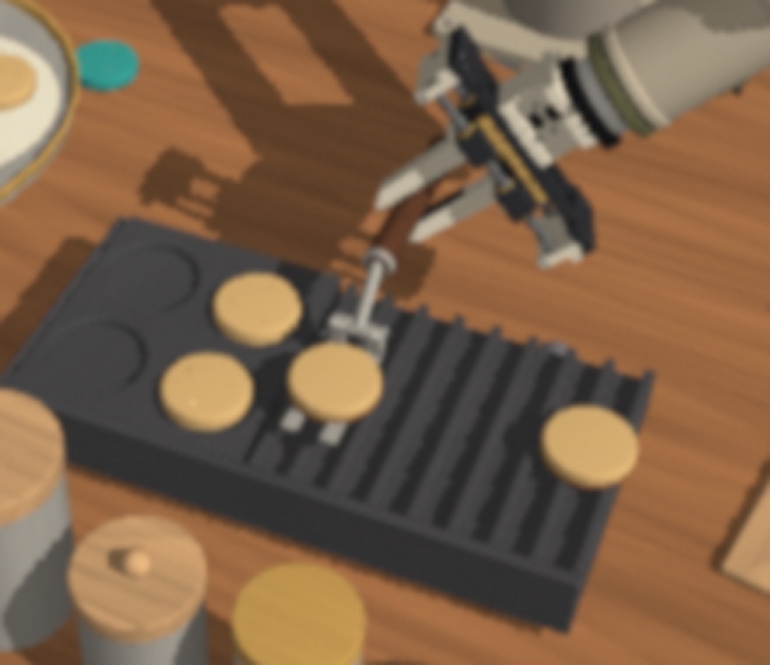

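Call:
drive_tool(
  increments=[
    [1, 0, 0.04, 0, 0, 0, 0],
    [1, -0.01, 0.14, 0, 0, 0, 0],
    [1, -0.02, 0.3, 0, 0, 0, 0],
    [1, -0.04, 0.52, 0, 0, 0, 0],
    [1, -0.06, 0.78, 0, 0, 0, 0],
    [1, -0.08, 1.06, 0, 0, 0, 0],
    [1, -0.11, 1.36, 0, 0, 0, 0],
    [1, -0.13, 1.66, 0, 0, 0, 0],
    [1, -0.16, 1.96, 0, 0, 0, 0],
    [1, -0.18, 2.26, 0, 0, 0, 0],
    [1, -0.2, 2.56, 0, 0, 0, 0],
    [1, -0.23, 2.84, 0, 0, 0, 0],
    [1, -0.25, 3.08, 0, 0, 0, 0],
    [1, -0.27, 3.28, 0, 0, 0, 0],
    [1, -0.28, 3.44, 0, 0, 0, 0],
    [1, -0.29, 3.54, 0, 0, 0, 0],
    [1, -0.29, 3.58, 0, 0, 0, 0],
    [1, -0.29, 3.59, 0, 0, 0, 0],
    [1, -0.29, 3.59, 0, 0, 0, 0],
  ],
)

```text
t: 11.92
tool_pos: [0.4789, 0.1284, 0.1349]
orientation: [-0.309, 2.519, -1.161]
force: [-0.5, -0.8, -3.9]
opening: 0.0228
```

```bash
python3 chk.py c5; python3 - <<'E'
from h import *
c=cam("top")
for b in blobs(c,(16,85,150),(23,140,230),100,(135,110,240,220)):
    p=ray(c,b[0],.06+.0205+.015); print(b, (rz(-GY).apply(p-RIBS)*1000).round(1))
E
```

```text
t 11.92 blade in ribs mm [23.7  1.5 20.5] zyx deg [-0.02 -0.07  0.01] F [-0.5 -0.8 -3.9] op 0.0228 q [ 0.73  0.15  1.96 -0.91  1.4  -0.74]
scene tipL [448. 476.] scene tipR [408. 462.] scene bL [496. 390.] scene bR [441. 374.] scene hf [492. 296.] 
top tipL [200. 221.] top tipR [245. 217.] top bL [198. 352.] top bR [262. 347.] top hf [222. 398.] 
(array([185.7, 160.6]), [173, 149, 26, 24, 482]) [21.7  1.7 35.5]
(array([151.2, 175.9]), [139, 164, 26, 25, 489]) [-12.3  93.2  35.5]
```

View pics/c5_scene.png

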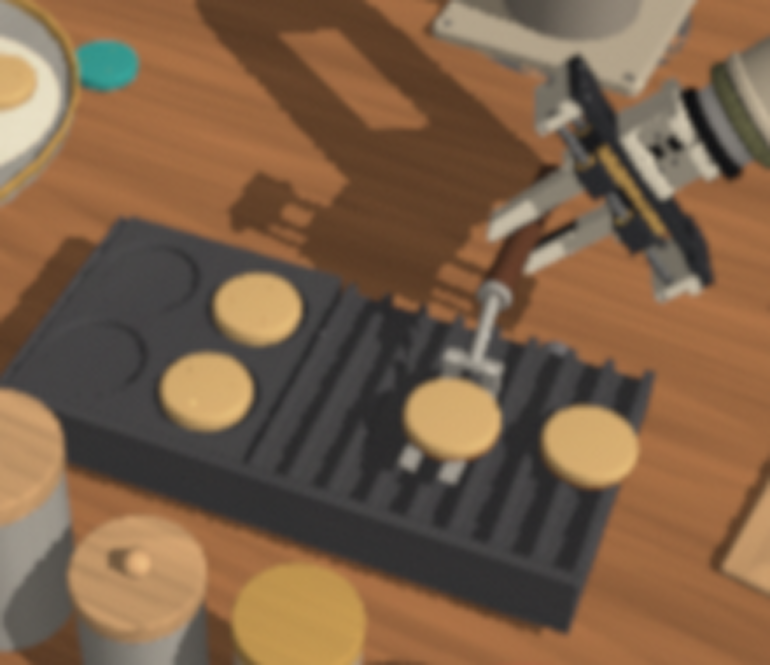

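View pics/c5_top.png

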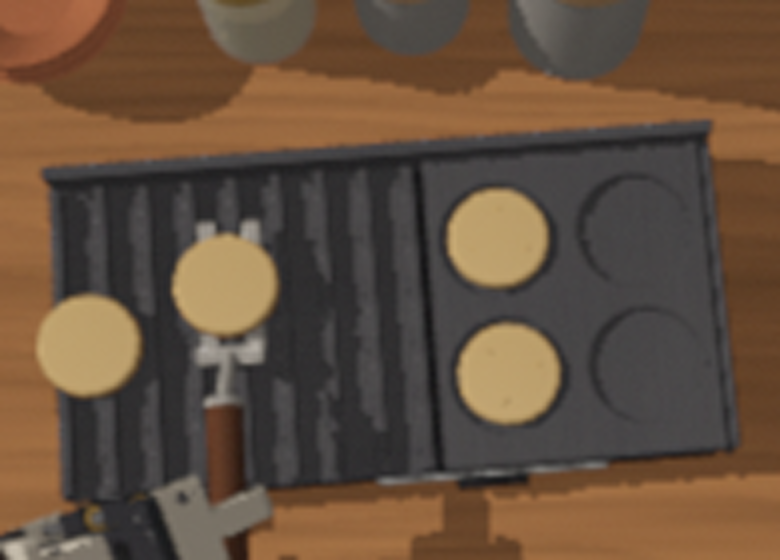

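```bash
cat > roll.py <<'E'
from h import *
import sys
def table(x,yP,zP,d,ths,off=0,dx=0):
    for th in ths:
        t=np.radians(th)
        B=g2w(x,yP+d*np.cos(t)-off*np.sin(t),zP+d*np.sin(t)+off*np.cos(t))
        p,Rt=tcp_from_blade(B,GY,t); a,b=delta(p,Rt); print(th,[1]+a+b)
E
python3 - <<'E'
from roll import *
table(23.7,-32,1,33.5,[0,4,8,12,16,20,24,28,32,36,40,44,48])
E
```

```text
0 [1, 0.0, 0.0, -0.77, -0.0, 0.001, 0.001]
4 [1, 0.01, -0.15, -0.67, 0.069, 0.007, 0.001]
8 [1, 0.03, -0.31, -0.58, 0.139, 0.013, 0.001]
12 [1, 0.04, -0.48, -0.5, 0.209, 0.018, 0.001]
16 [1, 0.06, -0.66, -0.44, 0.278, 0.024, 0.001]
20 [1, 0.07, -0.83, -0.38, 0.348, 0.029, 0.001]
24 [1, 0.08, -1.01, -0.34, 0.417, 0.035, 0.001]
28 [1, 0.1, -1.2, -0.32, 0.487, 0.041, 0.001]
32 [1, 0.11, -1.38, -0.3, 0.556, 0.046, 0.001]
36 [1, 0.13, -1.56, -0.3, 0.626, 0.052, 0.001]
40 [1, 0.14, -1.75, -0.31, 0.696, 0.058, 0.001]
44 [1, 0.16, -1.93, -0.33, 0.765, 0.063, 0.001]
48 [1, 0.17, -2.11, -0.37, 0.835, 0.069, 0.001]
```

Call:
drive_tool(
  increments=[
    [1, 0, 0, -0.1, 0, 0, 0],
    [1, 0, 0, -0.3, 0, 0, 0],
    [1, 0, 0, -0.5, 0, 0, 0],
    [1, 0, 0, -0.7, 0, 0, 0],
    [1, 0, 0, -0.77, 0, 0, 0],
    [1, 0, 0, -0.77, 0, 0, 0],
    [1, 0.01, -0.15, -0.67, 0.069, 0.007, 0.001],
    [1, 0.03, -0.31, -0.58, 0.139, 0.013, 0.001],
    [1, 0.04, -0.48, -0.5, 0.209, 0.018, 0.001],
    [1, 0.06, -0.66, -0.44, 0.278, 0.024, 0.001],
    [1, 0.07, -0.83, -0.38, 0.348, 0.029, 0.001],
    [1, 0.08, -1.01, -0.34, 0.417, 0.035, 0.001],
    [1, 0.1, -1.2, -0.32, 0.487, 0.041, 0.001],
    [1, 0.11, -1.38, -0.3, 0.556, 0.046, 0.001],
    [1, 0.13, -1.56, -0.3, 0.626, 0.052, 0.001],
    [1, 0.13, -1.56, -0.3, 0.626, 0.052, 0.001],
    [1, 0.13, -1.56, -0.3, 0.626, 0.052, 0.001],
  ],
)

```text
t: 13.48
tool_pos: [0.4823, 0.0881, 0.128]
orientation: [-0.168, 2.761, -0.322]
force: [-0.1, 0.3, -2.9]
opening: 0.0227
```

```bash
python3 chk.py c6
```

```text
t 13.48 blade in ribs mm [24.  -6.5 21.4] zyx deg [-0.98  2.57 35.85] F [-0.1  0.3 -2.9] op 0.0227 q [ 0.29 -0.35  2.21 -0.36  1.01 -1.25]
scene tipL [434. 462.] scene tipR [400. 467.] scene bL [481. 374.] scene bR [435. 383.] scene hf [442. 291.] 
top tipL [214. 215.] top tipR [255. 220.] top bL [213. 346.] top bR [270. 350.] top hf [284. 396.]
```

View pics/c6_scene.png

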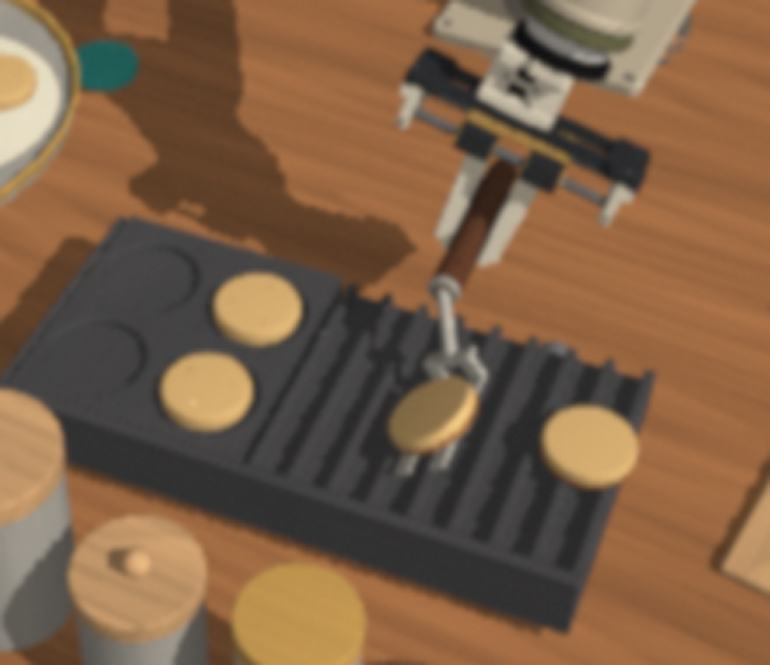

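View pics/c6_top.png

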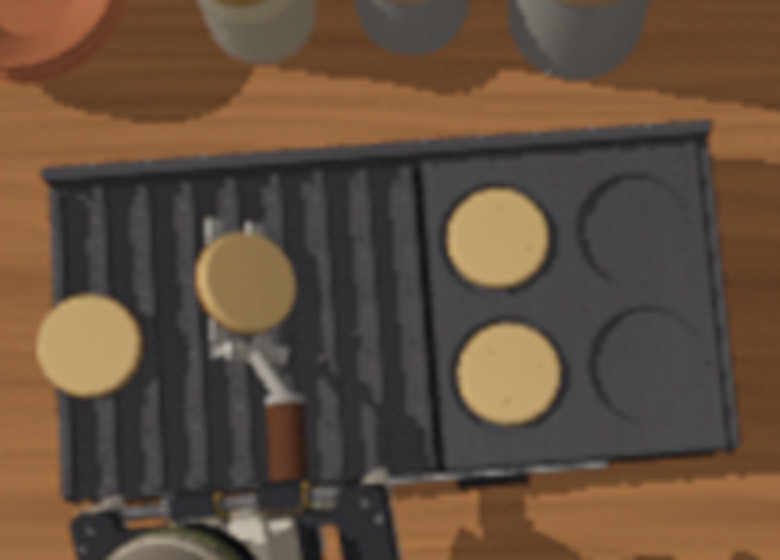

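```bash
python3 - <<'E'
from roll import *
table(23.7,-32,1,33.5,[36,40,44,48,52,56,60,64,68,72,76,80])
E
```

```text
36 [1, 0.01, -0.01, 0.01, 0.002, -0.0, 0.0]
40 [1, 0.02, -0.19, -0.0, 0.072, 0.005, 0.0]
44 [1, 0.04, -0.37, -0.03, 0.141, 0.011, 0.0]
48 [1, 0.05, -0.56, -0.06, 0.211, 0.017, 0.0]
52 [1, 0.07, -0.73, -0.11, 0.28, 0.022, 0.0]
56 [1, 0.08, -0.91, -0.17, 0.35, 0.028, 0.0]
60 [1, 0.1, -1.08, -0.25, 0.419, 0.033, 0.0]
64 [1, 0.11, -1.24, -0.33, 0.489, 0.039, 0.0]
68 [1, 0.12, -1.4, -0.43, 0.559, 0.045, 0.0]
72 [1, 0.13, -1.55, -0.53, 0.628, 0.05, 0.0]
76 [1, 0.15, -1.69, -0.65, 0.698, 0.056, 0.0]
80 [1, 0.16, -1.83, -0.78, 0.767, 0.062, 0.0]
```

Call:
drive_tool(
  increments=[
    [1, 0.02, -0.19, 0, 0.072, 0.005, 0],
    [1, 0.04, -0.37, -0.03, 0.141, 0.011, 0],
    [1, 0.05, -0.56, -0.06, 0.211, 0.017, 0],
    [1, 0.07, -0.73, -0.11, 0.28, 0.022, 0],
    [1, 0.08, -0.91, -0.17, 0.35, 0.028, 0],
    [1, 0.1, -1.08, -0.25, 0.419, 0.033, 0],
    [1, 0.11, -1.24, -0.33, 0.489, 0.039, 0],
    [1, 0.12, -1.4, -0.43, 0.559, 0.045, 0],
    [1, 0.12, -1.4, -0.43, 0.559, 0.045, 0],
    [1, 0.12, -1.4, -0.43, 0.559, 0.045, 0],
  ],
)

```text
t: 14.42
tool_pos: [0.4843, 0.0542, 0.1151]
orientation: [-0.032, 2.775, 0.46]
force: [0.7, 0.7, -2.6]
opening: 0.0232
```

```bash
python3 chk.py c7; python3 - <<'E'
from roll import *
table(23.7,-32,1,33.5,[68,72,76,80,84,88,92,96,100,104])
E
```

```text
t 14.42 blade in ribs mm [ 23.  -19.7  30.1] zyx deg [-3.12  4.33 68.  ] F [ 0.7  0.7 -2.6] op 0.0232 q [-0.29 -0.36  2.25  0.47  1.07 -2.07]
scene tipL [409. 440.] scene tipR [392. 461.] scene bL [454. 349.] scene bR [430. 378.] scene hf [402. 291.] 
top tipL [241. 209.] top tipR [264. 219.] top bL [244. 340.] top bR [276. 350.] top hf [334. 397.] 
68 [1, 0.01, -0.03, 0.02, -0.0, -0.002, -0.001]
72 [1, 0.02, -0.18, -0.09, 0.069, 0.004, -0.001]
76 [1, 0.03, -0.33, -0.21, 0.139, 0.01, -0.001]
80 [1, 0.04, -0.46, -0.33, 0.208, 0.016, -0.001]
84 [1, 0.05, -0.59, -0.47, 0.278, 0.021, -0.002]
88 [1, 0.06, -0.7, -0.61, 0.348, 0.027, -0.002]
92 [1, 0.07, -0.81, -0.77, 0.417, 0.033, -0.002]
96 [1, 0.08, -0.9, -0.93, 0.487, 0.038, -0.002]
100 [1, 0.09, -0.99, -1.09, 0.556, 0.044, -0.002]
104 [1, 0.09, -1.06, -1.26, 0.626, 0.05, -0.002]
```

View pics/c7_scene.png

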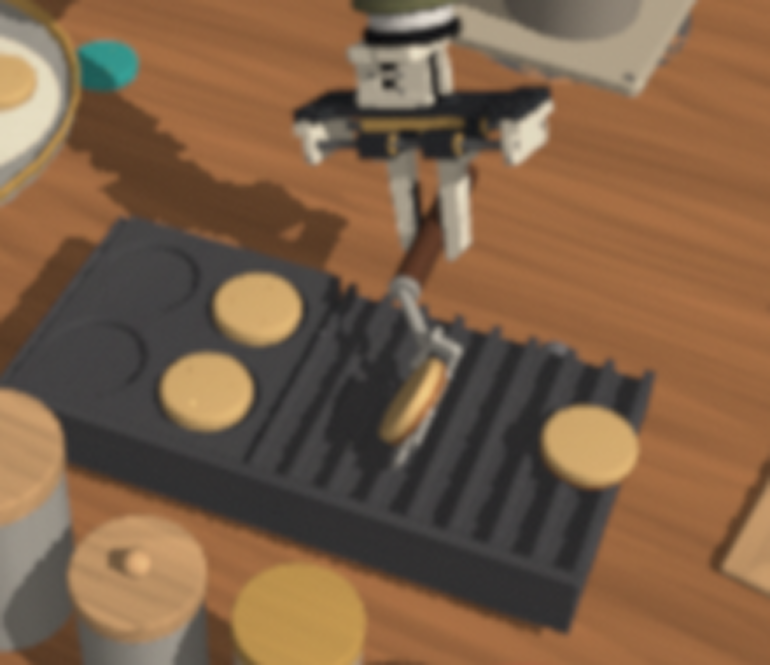

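View pics/c7_top.png

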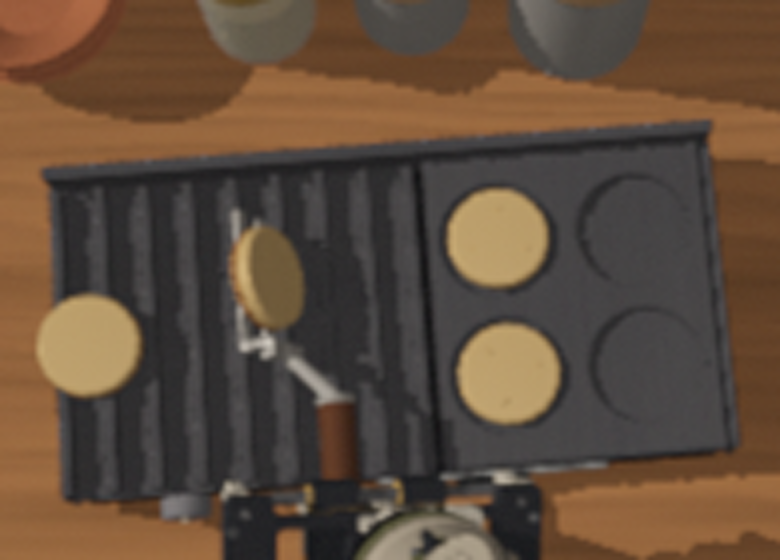

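Call:
drive_tool(
  increments=[
    [1, 0.02, -0.18, -0.09, 0.069, 0.004, 0],
    [1, 0.03, -0.33, -0.21, 0.139, 0.01, 0],
    [1, 0.04, -0.46, -0.33, 0.208, 0.016, 0],
    [1, 0.04, -0.46, -0.33, 0.208, 0.016, 0],
    [1, 0.04, -0.46, -0.33, 0.208, 0.016, 0],
  ],
)

```text
t: 14.93
tool_pos: [0.4857, 0.0433, 0.1076]
orientation: [0.019, 2.726, 0.748]
force: [0.5, -0.4, -1.4]
opening: 0.0228
```

```bash
python3 chk.py c8;  python3 - <<'E'
from roll import *
table(23.7,-32,1,33.5,[80,84,88,92,96,100])
E
```

```text
t 14.93 blade in ribs mm [ 23.6 -26.6  33.6] zyx deg [-3.91  4.58 79.95] F [ 0.5 -0.4 -1.4] op 0.0228 q [-0.46 -0.22  2.22  0.68  1.18 -2.29]
scene tipL [396. 432.] scene tipR [387. 457.] scene bL [440. 340.] scene bR [427. 376.] scene hf [389. 295.] 
top tipL [255. 205.] top tipR [269. 217.] top bL [261. 337.] top bR [279. 348.] top hf [350. 396.] 
80 [1, -0.01, -0.0, -0.03, 0.001, 0.001, -0.001]
84 [1, -0.0, -0.13, -0.17, 0.071, 0.007, -0.001]
88 [1, 0.01, -0.25, -0.31, 0.14, 0.012, -0.001]
92 [1, 0.01, -0.35, -0.47, 0.21, 0.018, -0.001]
96 [1, 0.02, -0.45, -0.62, 0.279, 0.024, -0.001]
100 [1, 0.03, -0.53, -0.79, 0.349, 0.03, -0.001]
```

View pics/c8_scene.png

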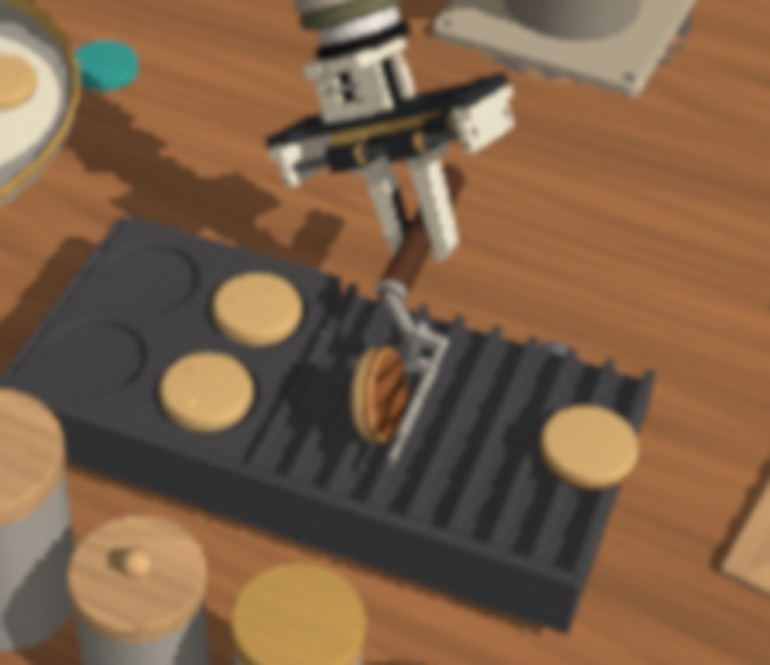

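Call:
drive_tool(
  increments=[
    [1, 0, 0, 0, 0, 0, 0],
    [1, 0, 0, 0, 0, 0, 0],
    [1, 0, 0, 0, 0, 0, 0],
    [1, 0, 0, 0, 0, 0, 0],
  ],
)

```text
t: 15.37
tool_pos: [0.4862, 0.0434, 0.1087]
orientation: [0.017, 2.723, 0.749]
force: [0.0, -0.8, -2.1]
opening: 0.0229
```

```bash
python3 chk.py c9
```

```text
t 15.37 blade in ribs mm [ 24.1 -26.4  35.4] zyx deg [-3.71  4.58 80.01] F [ 0.  -0.8 -2.1] op 0.0229 q [-0.46 -0.22  2.22  0.68  1.18 -2.3 ]
scene tipL [396. 431.] scene tipR [387. 456.] scene bL [440. 339.] scene bR [427. 375.] scene hf [389. 294.] 
top tipL [255. 203.] top tipR [268. 215.] top bL [260. 336.] top bR [279. 347.] top hf [350. 395.]
```

View pics/c9_scene.png

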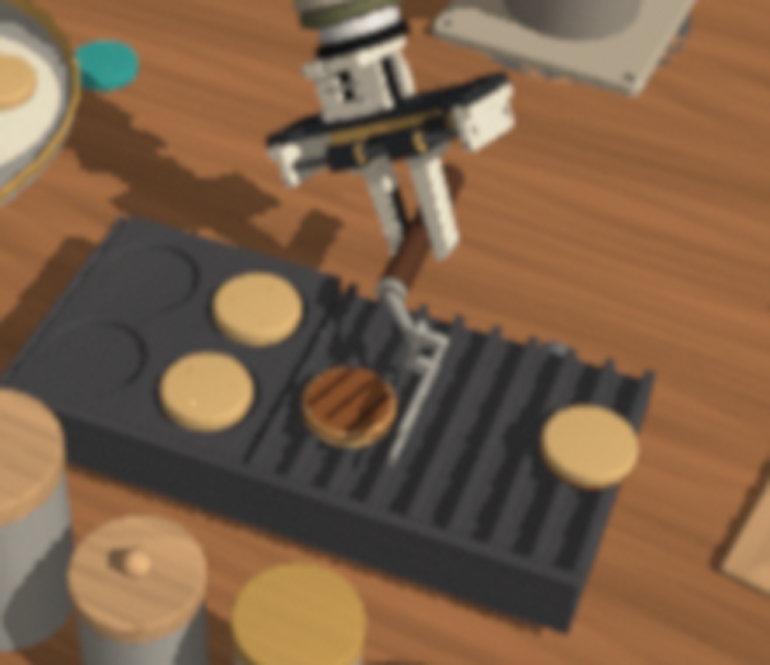

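View pics/c9_top.png

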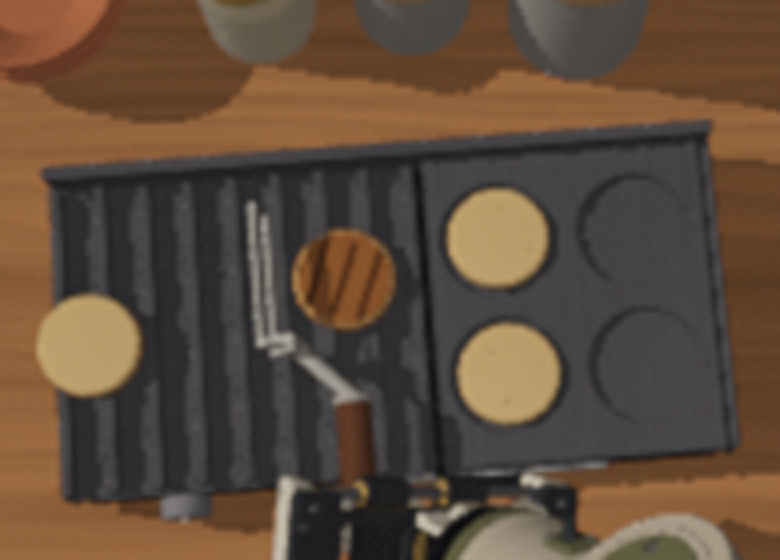

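```bash
python3 - <<'E'
from h import *
for x,z in [(-92,60),(-92,-5),(-6,-5)]:
    p,Rt=tcp_from_blade(g2w(x,91,z),GY); print(x,z,p.round(4),delta(p,Rt))
c=cam("top"); 
print((rz(-GY).apply(ray(c,[130+344/4,90+279/4],.075)-RIBS)*1000).round(1))
E
```

```text
-92 60 [0.3564 0.2083 0.1746] ([-5.19, 6.6, 2.64], [-1.393, -0.112, -0.001])
-92 -5 [0.3564 0.2083 0.1096] ([-5.19, 6.6, 0.04], [-1.393, -0.112, -0.001])
-6 -5 [0.4421 0.2152 0.1096] ([-1.76, 6.88, 0.04], [-1.393, -0.112, -0.001])
[ 22.9 -76.2  15. ]
```

Call:
drive_tool(
  increments=[
    [1, 0, 0.1, 0.4, 0, 0, 0],
    [1, 0, 0.2, 1.2, 0, 0, 0],
    [1, 0, 0.3, 2.2, 0, 0, 0],
    [1, -0.2, 0.6, 3, -0.1, -0.008, 0],
    [1, -0.5, 1.1, 3.3, -0.2, -0.016, 0],
    [1, -0.9, 1.7, 3.3, -0.3, -0.024, 0],
    [1, -1.4, 2.3, 3.3, -0.4, -0.032, 0],
    [1, -1.9, 2.9, 3.3, -0.5, -0.04, 0],
    [1, -2.5, 3.5, 3.3, -0.6, -0.048, 0],
    [1, -3.0, 4.1, 3.3, -0.7, -0.056, 0],
    [1, -3.5, 4.7, 3.3, -0.8, -0.064, 0],
    [1, -4.0, 5.3, 3.2, -0.9, -0.072, 0],
    [1, -4.5, 5.8, 3.0, -1.0, -0.08, 0],
    [1, -4.8, 6.2, 2.8, -1.1, -0.088, 0],
    [1, -5.19, 6.6, 2.64, -1.2, -0.096, 0],
    [1, -5.19, 6.6, 2.64, -1.3, -0.104, 0],
    [1, -5.19, 6.6, 2.64, -1.393, -0.112, -0.001],
    [1, -5.19, 6.6, 2.64, -1.393, -0.112, -0.001],
    [1, -5.19, 6.6, 2.64, -1.393, -0.112, -0.001],
  ],
)

```text
t: 17.1
tool_pos: [0.3558, 0.2085, 0.1732]
orientation: [-0.312, 2.521, -1.16]
force: [0.7, 0.1, -2.1]
opening: 0.0227
```

```bash
python3 chk.py d1; python3 - <<'E'
from h import *
for x,z in [(-92,60),(-92,-5),(-6,-5)]:
    p,Rt=tcp_from_blade(g2w(x,91,z),GY); print(x,z,p.round(4),delta(p,Rt))
E
```

```text
t 17.1 blade in ribs mm [-92.7  91.5  58.2] zyx deg [0.04 0.11 0.02] F [ 0.7  0.1 -2.1] op 0.0227 q [ 1.02  0.08  1.95 -0.78  1.65 -0.63]
scene tipL [625. 363.] scene tipR [584. 351.] scene bL [663. 285.] scene bR [608. 269.] scene hf [659. 193.] 
top tipL [ 58. 393.] top tipR [105. 389.] top bL [ 54. 534.] top bR [121. 529.] top hf [ 70. 594.] 
-92 60 [0.3564 0.2083 0.1746] ([-0.01, -0.01, -0.02], [-0.005, 0.001, 0.001])
-92 -5 [0.3564 0.2083 0.1096] ([-0.01, -0.01, -2.62], [-0.005, 0.001, 0.001])
-6 -5 [0.4421 0.2152 0.1096] ([3.42, 0.27, -2.62], [-0.005, 0.001, 0.001])
```

View pics/d1_scene.png

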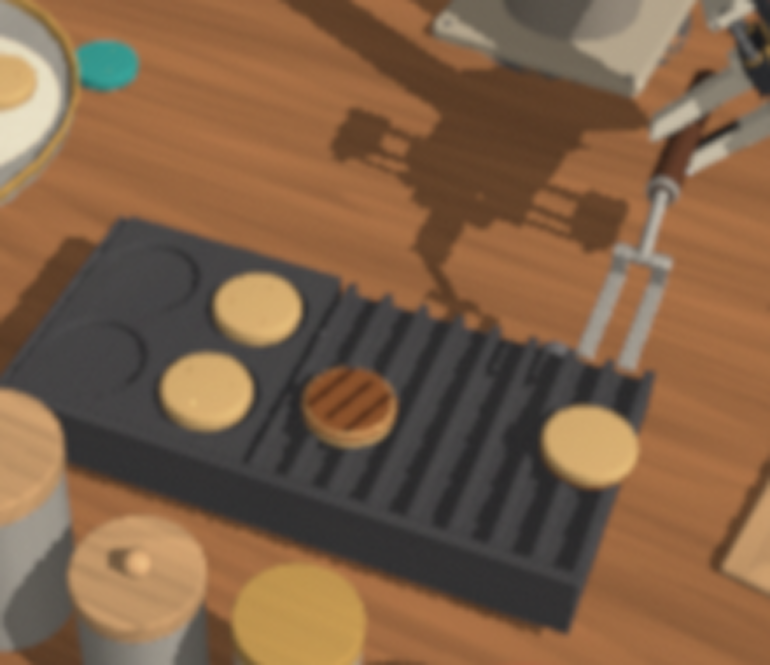

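View pics/d1_top.png

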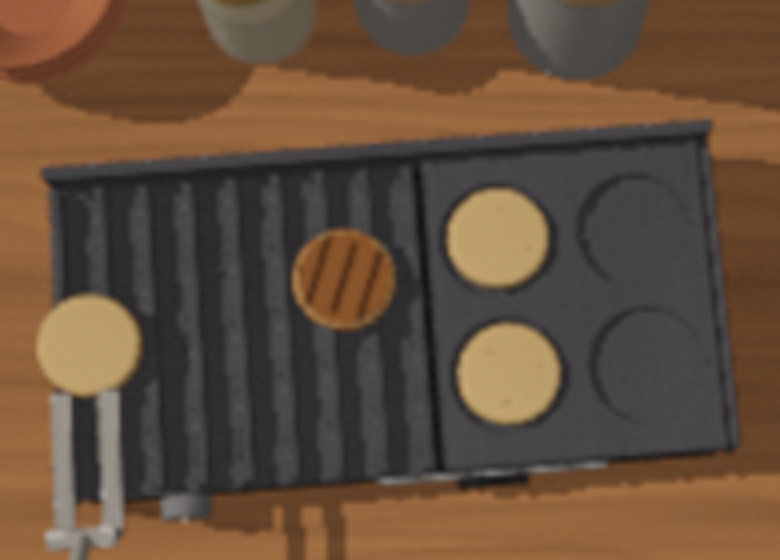

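Call:
drive_tool(
  increments=[
    [1, 0, 0, -0.3, 0, 0, 0],
    [1, 0, 0, -0.8, 0, 0, 0],
    [1, 0, 0, -1.3, 0, 0, 0],
    [1, 0, 0, -1.7, 0, 0, 0],
    [1, 0, 0, -2.0, 0, 0, 0],
    [1, 0, 0, -2.3, 0, 0, 0],
    [1, 0, 0, -2.5, 0, 0, 0],
    [1, 0, 0, -2.6, 0, 0, 0],
    [1, 0, 0, -2.6, 0, 0, 0],
    [1, 0, 0, -2.6, 0, 0, 0],
  ],
)

```text
t: 18.03
tool_pos: [0.3565, 0.2082, 0.1095]
orientation: [-0.31, 2.52, -1.161]
force: [-0.3, 0.0, -1.9]
opening: 0.0229
```

```bash
python3 chk.py d2; python3 - <<'E'
from h import *
for x,z in [(-6,-5)]:
    p,Rt=tcp_from_blade(g2w(x,91,z),GY); print(x,z,p.round(4),delta(p,Rt))
E
```

```text
t 18.03 blade in ribs mm [-91.9  91.   -5.1] zyx deg [ 0.01 -0.02  0.01] F [-0.3  0.  -1.9] op 0.0229 q [ 1.02  0.19  1.96 -0.78  1.55 -0.54]
scene tipL [612. 422.] scene tipR [572. 410.] scene bL [649. 344.] scene bR [596. 328.] scene hf [645. 255.] 
top tipL [ 82. 407.] top tipR [127. 404.] top bL [ 79. 540.] top bR [142. 535.] top hf [ 96. 596.] 
-6 -5 [0.4421 0.2152 0.1096] ([3.42, 0.27, -0.01], [-0.001, 0.001, -0.0])
```

View pics/d2_top.png

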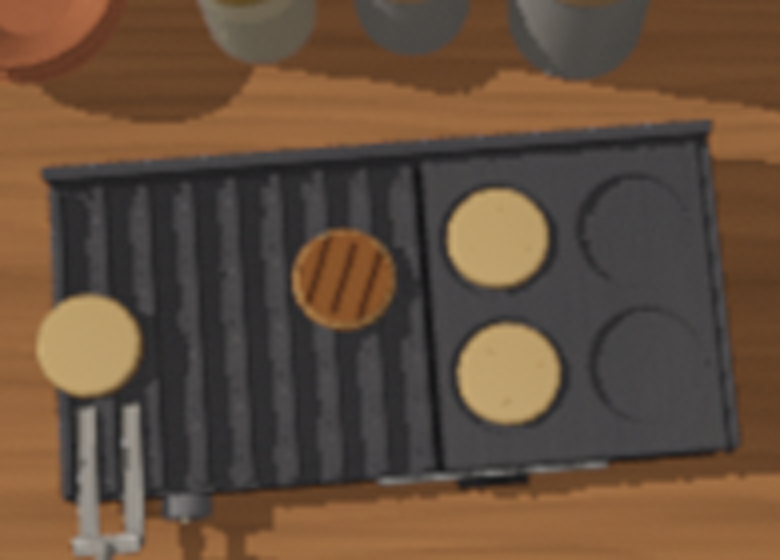

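View pics/d2_scene.png

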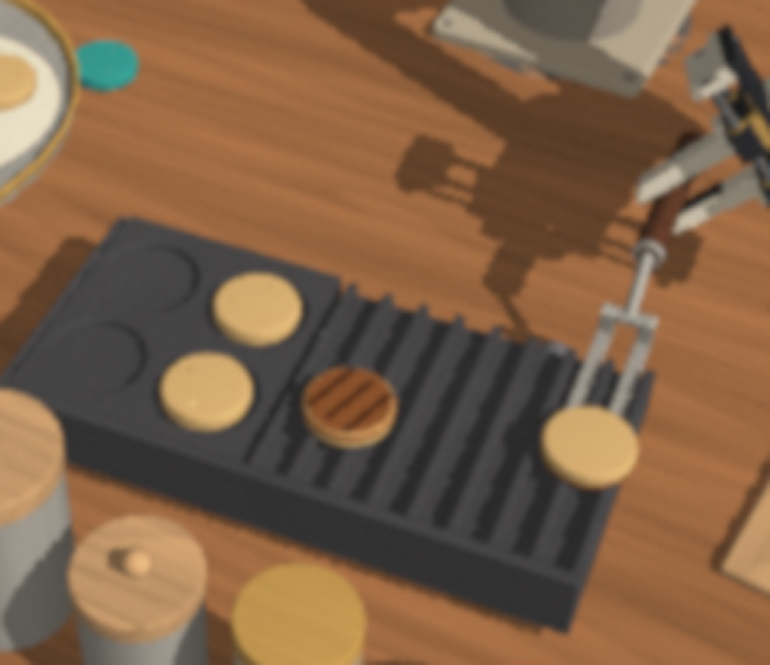

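Call:
drive_tool(
  increments=[
    [1, 0.15, 0.01, 0, 0, 0, 0],
    [1, 0.4, 0.03, 0, 0, 0, 0],
    [1, 0.7, 0.06, 0, 0, 0, 0],
    [1, 1.1, 0.09, 0, 0, 0, 0],
    [1, 1.5, 0.12, 0, 0, 0, 0],
    [1, 1.9, 0.15, 0, 0, 0, 0],
    [1, 2.3, 0.19, 0, 0, 0, 0],
    [1, 2.7, 0.22, 0, 0, 0, 0],
    [1, 3.1, 0.25, 0, 0, 0, 0],
    [1, 3.35, 0.27, 0, 0, 0, 0],
    [1, 3.42, 0.27, 0, 0, 0, 0],
    [1, 3.42, 0.27, 0, 0, 0, 0],
    [1, 3.42, 0.27, 0, 0, 0, 0],
  ],
)

```text
t: 19.22
tool_pos: [0.4417, 0.2147, 0.1092]
orientation: [-0.31, 2.52, -1.161]
force: [0.4, 0.2, -2.0]
opening: 0.023
```

```bash
python3 chk.py d3; python3 - <<'E'
from roll import *
table(-6,64,-1,27,[0,4,8,12,16,20,24,28,32,36])
E
```

```text
t 19.22 blade in ribs mm [-6.4 90.5 -5.4] zyx deg [-0.01  0.01  0.  ] F [ 0.4  0.2 -2. ] op 0.023 q [ 0.9   0.31  1.83 -0.84  1.49 -0.63]
scene tipL [580. 507.] scene tipR [538. 494.] scene bL [620. 421.] scene bR [565. 404.] scene hf [616. 328.] 
top tipL [ 78. 283.] top tipR [122. 280.] top bL [ 74. 413.] top bR [137. 408.] top hf [ 91. 462.] 
0 [1, 0.02, 0.02, 0.18, -0.0, -0.0, -0.0]
4 [1, 0.04, -0.14, 0.26, 0.07, 0.005, -0.0]
8 [1, 0.05, -0.3, 0.33, 0.139, 0.011, -0.0]
12 [1, 0.06, -0.46, 0.39, 0.209, 0.017, -0.0]
16 [1, 0.08, -0.63, 0.44, 0.278, 0.022, -0.0]
20 [1, 0.09, -0.8, 0.47, 0.348, 0.028, -0.0]
24 [1, 0.1, -0.98, 0.5, 0.417, 0.034, -0.0]
28 [1, 0.12, -1.15, 0.51, 0.487, 0.039, -0.0]
32 [1, 0.13, -1.33, 0.51, 0.557, 0.045, -0.0]
36 [1, 0.15, -1.5, 0.49, 0.626, 0.051, -0.0]
```

View pics/d3_top.png

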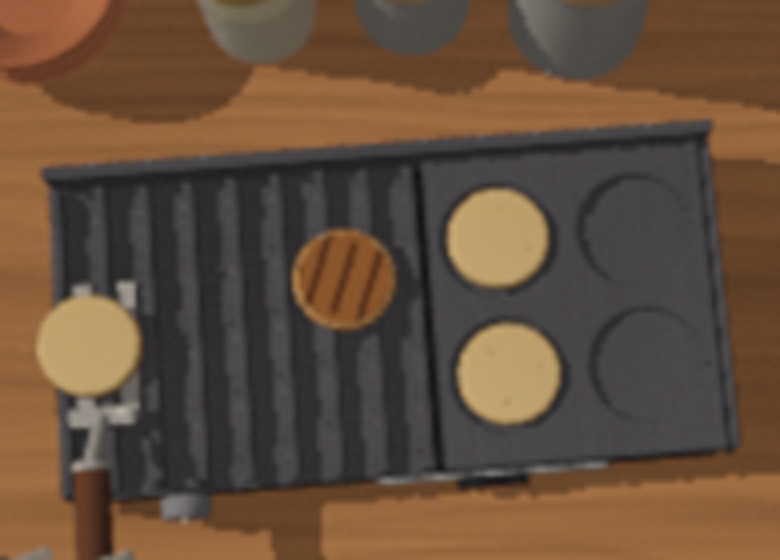

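Call:
drive_tool(
  increments=[
    [1, 0, 0, 0.05, 0, 0, 0],
    [1, 0.01, 0.01, 0.12, 0, 0, 0],
    [1, 0.02, 0.02, 0.2, 0, 0, 0],
    [1, 0.02, 0.02, 0.28, 0, 0, 0],
    [1, 0.02, 0.02, 0.34, 0, 0, 0],
    [1, 0.02, 0.02, 0.34, 0, 0, 0],
    [1, 0.04, -0.14, 0.42, 0.07, 0.005, 0],
    [1, 0.05, -0.3, 0.49, 0.139, 0.011, 0],
    [1, 0.06, -0.46, 0.53, 0.209, 0.017, 0],
    [1, 0.08, -0.63, 0.56, 0.278, 0.022, 0],
    [1, 0.09, -0.8, 0.58, 0.348, 0.028, 0],
    [1, 0.1, -0.98, 0.6, 0.417, 0.034, 0],
    [1, 0.12, -1.15, 0.6, 0.487, 0.039, 0],
    [1, 0.13, -1.33, 0.6, 0.557, 0.045, 0],
    [1, 0.15, -1.5, 0.58, 0.626, 0.051, 0],
    [1, 0.15, -1.5, 0.58, 0.626, 0.051, 0],
    [1, 0.15, -1.5, 0.58, 0.626, 0.051, 0],
  ],
)

```text
t: 20.73
tool_pos: [0.4457, 0.1763, 0.1243]
orientation: [-0.168, 2.761, -0.321]
force: [-0.4, 1.1, -3.1]
opening: 0.0231
```

```bash
python3 chk.py d4; python3 - <<'E'
from roll import *
table(-6,64,1,27,[36,40,44,48,52,56,60,64,68])
E
```

```text
t 20.73 blade in ribs mm [-5.4 84.4 17.7] zyx deg [-0.97  2.59 35.88] F [-0.4  1.1 -3.1] op 0.0231 q [ 0.53 -0.3   2.18 -0.41  1.08 -1.  ]
scene tipL [572. 475.] scene tipR [536. 481.] scene bL [613. 386.] scene bR [564. 395.] scene hf [571. 303.] 
top tipL [ 80. 270.] top tipR [122. 273.] top bL [ 76. 402.] top bR [137. 404.] top hf [143. 454.] 
36 [1, -0.01, 0.0, -0.01, 0.002, -0.0, 0.0]
40 [1, 0.0, -0.17, -0.03, 0.072, 0.006, 0.0]
44 [1, 0.01, -0.34, -0.07, 0.141, 0.011, 0.0]
48 [1, 0.03, -0.51, -0.12, 0.211, 0.017, 0.0]
52 [1, 0.04, -0.67, -0.18, 0.28, 0.022, 0.0]
56 [1, 0.05, -0.83, -0.25, 0.35, 0.028, 0.0]
60 [1, 0.07, -0.99, -0.34, 0.419, 0.034, 0.0]
64 [1, 0.08, -1.14, -0.43, 0.489, 0.039, 0.0]
68 [1, 0.09, -1.28, -0.53, 0.559, 0.045, 0.0]
```

View pics/d4_top.png

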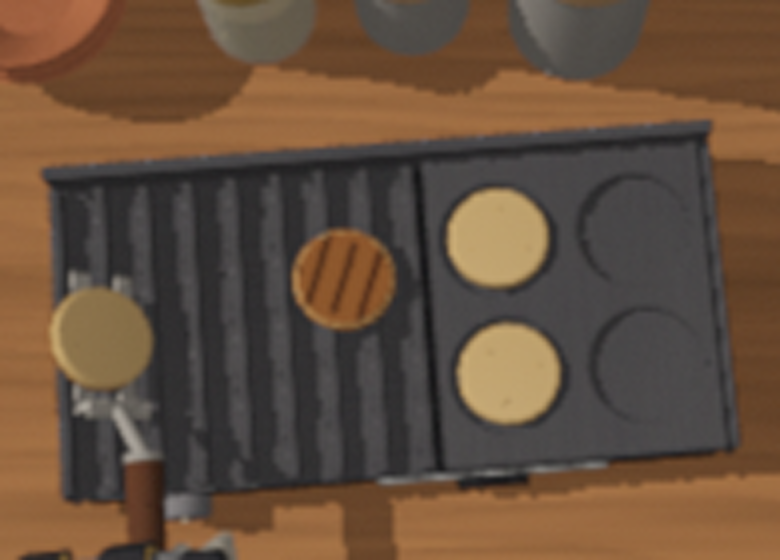

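View pics/d4_scene.png

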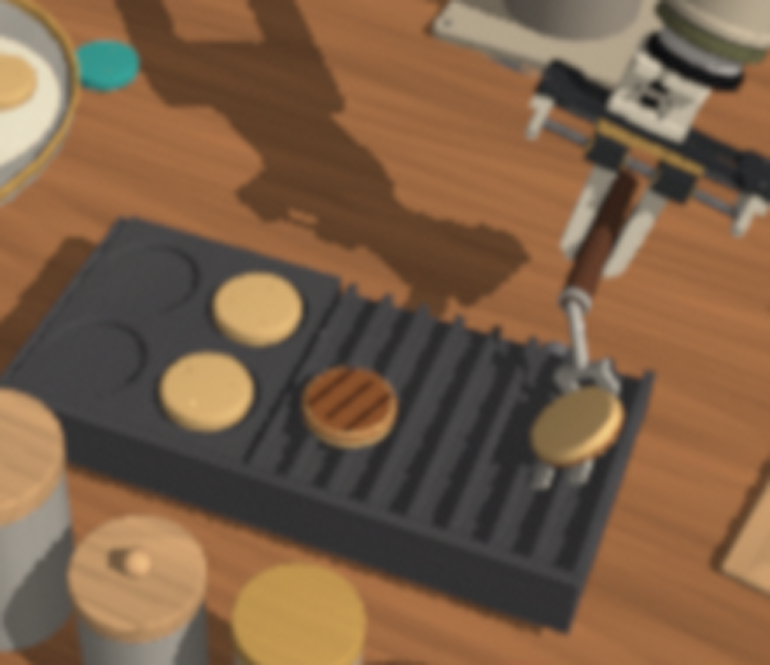

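Call:
drive_tool(
  increments=[
    [1, 0, -0.17, -0.03, 0.072, 0.006, 0],
    [1, 0.01, -0.34, -0.07, 0.141, 0.011, 0],
    [1, 0.03, -0.51, -0.12, 0.211, 0.017, 0],
    [1, 0.04, -0.67, -0.18, 0.28, 0.022, 0],
    [1, 0.05, -0.83, -0.25, 0.35, 0.028, 0],
    [1, 0.07, -0.99, -0.34, 0.419, 0.034, 0],
    [1, 0.08, -1.14, -0.43, 0.489, 0.039, 0],
    [1, 0.09, -1.28, -0.53, 0.559, 0.045, 0],
    [1, 0.09, -1.28, -0.53, 0.559, 0.045, 0],
    [1, 0.09, -1.28, -0.53, 0.559, 0.045, 0],
  ],
)

```text
t: 21.67
tool_pos: [0.4472, 0.1445, 0.1094]
orientation: [-0.031, 2.775, 0.459]
force: [0.2, 0.6, -2.6]
opening: 0.0225
```

```bash
python3 chk.py d5; python3 - <<'E'
from roll import *
table(-6,64,1,27,[68,72,76,80,84,88,92])
E
```

```text
t 21.67 blade in ribs mm [-6.6 73.2 24.3] zyx deg [-3.14  4.28 67.96] F [ 0.2  0.6 -2.6] op 0.0225 q [-0.05 -0.51  2.37  0.41  1.   -1.82]
scene tipL [550. 456.] scene tipR [530. 476.] scene bL [589. 364.] scene bR [562. 393.] scene hf [532. 305.] 
top tipL [103. 265.] top tipR [129. 274.] top bL [103. 398.] top bR [140. 406.] top hf [192. 455.] 
68 [1, 0.01, -0.02, 0.01, 0.0, -0.001, -0.001]
72 [1, 0.02, -0.15, -0.1, 0.07, 0.004, -0.001]
76 [1, 0.03, -0.28, -0.23, 0.139, 0.01, -0.001]
80 [1, 0.04, -0.39, -0.36, 0.209, 0.016, -0.001]
84 [1, 0.05, -0.5, -0.5, 0.279, 0.021, -0.001]
88 [1, 0.06, -0.6, -0.64, 0.348, 0.027, -0.001]
92 [1, 0.06, -0.69, -0.79, 0.418, 0.033, -0.001]
```

View pics/d5_scene.png

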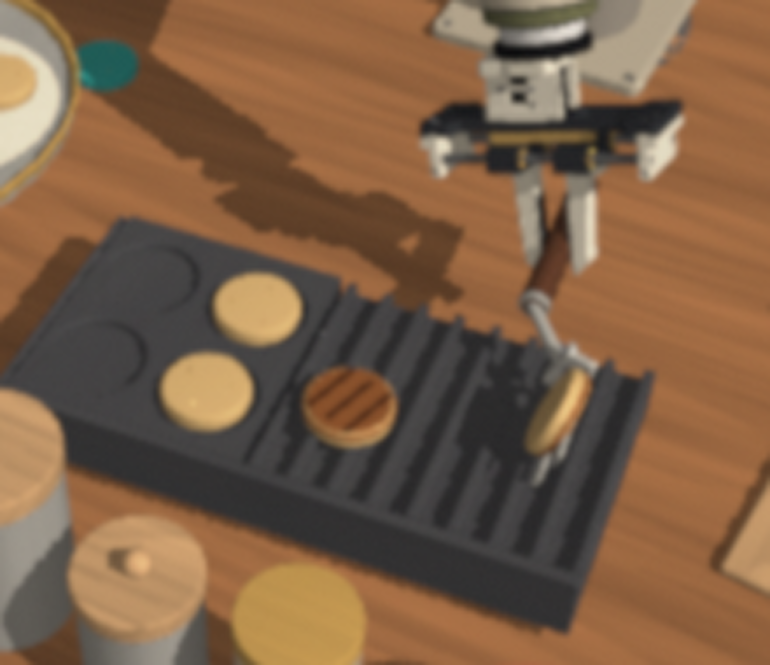

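View pics/d5_top.png

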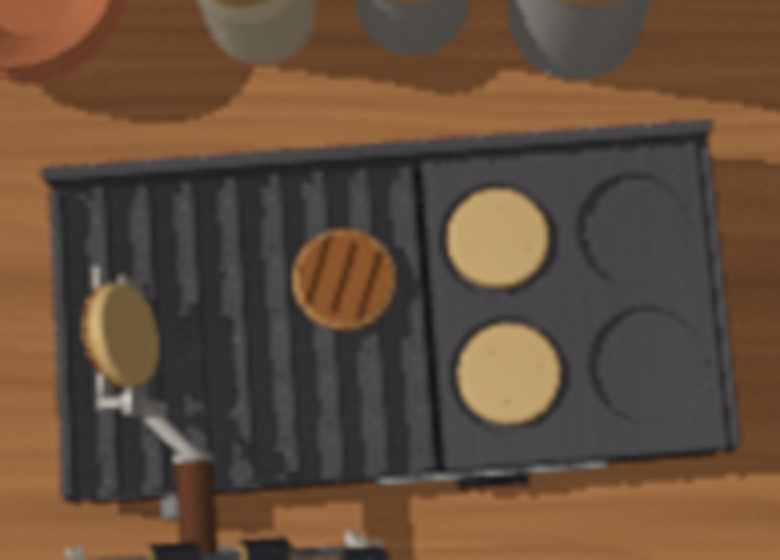

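Call:
drive_tool(
  increments=[
    [1, 0.02, -0.15, -0.1, 0.07, 0.004, 0],
    [1, 0.03, -0.28, -0.23, 0.139, 0.01, 0],
    [1, 0.04, -0.39, -0.36, 0.209, 0.016, 0],
    [1, 0.04, -0.39, -0.36, 0.209, 0.016, 0],
    [1, 0.04, -0.39, -0.36, 0.209, 0.016, 0],
    [1, 0.04, -0.39, -0.36, 0.209, 0.016, 0],
  ],
)

```text
t: 22.27
tool_pos: [0.4488, 0.136, 0.1016]
orientation: [0.017, 2.725, 0.748]
force: [-0.6, 0.1, -2.7]
opening: 0.0227
```

```bash
python3 chk.py d6; python3 - <<'E'
from roll import *
table(-6,64,1,27,[80,84,88,92,96])
E
```

```text
t 22.27 blade in ribs mm [-5.7 69.  27.9] zyx deg [-3.81  4.61 79.95] F [-0.6  0.1 -2.7] op 0.0227 q [-0.26 -0.41  2.37  0.68  1.09 -2.12]
scene tipL [540. 449.] scene tipR [529. 474.] scene bL [578. 357.] scene bR [561. 392.] scene hf [521. 310.] 
top tipL [112. 261.] top tipR [130. 271.] top bL [115. 395.] top bR [139. 404.] top hf [206. 454.] 
80 [1, -0.02, -0.02, -0.03, -0.0, 0.002, -0.002]
84 [1, -0.01, -0.13, -0.17, 0.069, 0.008, -0.002]
88 [1, -0.0, -0.23, -0.32, 0.139, 0.013, -0.002]
92 [1, 0.0, -0.31, -0.47, 0.208, 0.019, -0.001]
96 [1, 0.01, -0.39, -0.63, 0.278, 0.025, -0.001]
```

View pics/d6_scene.png

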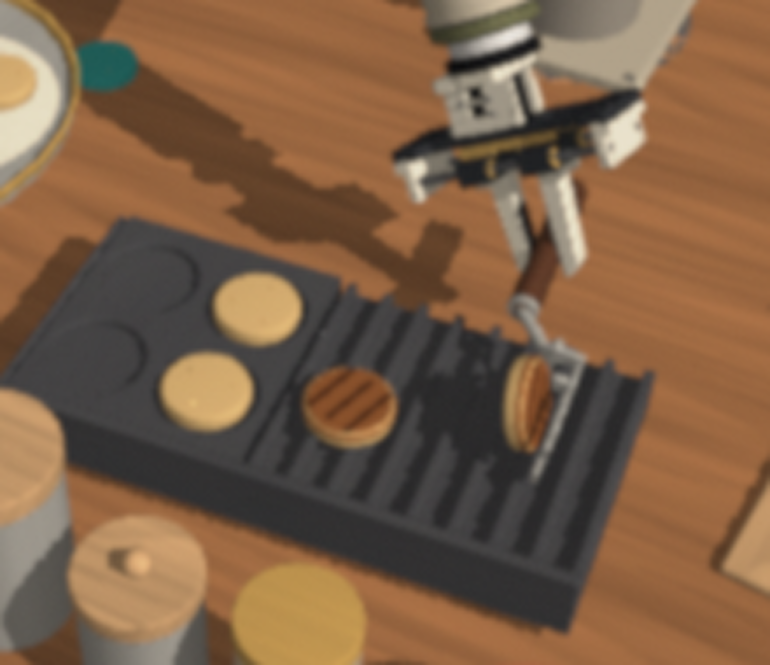

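View pics/d6_top.png

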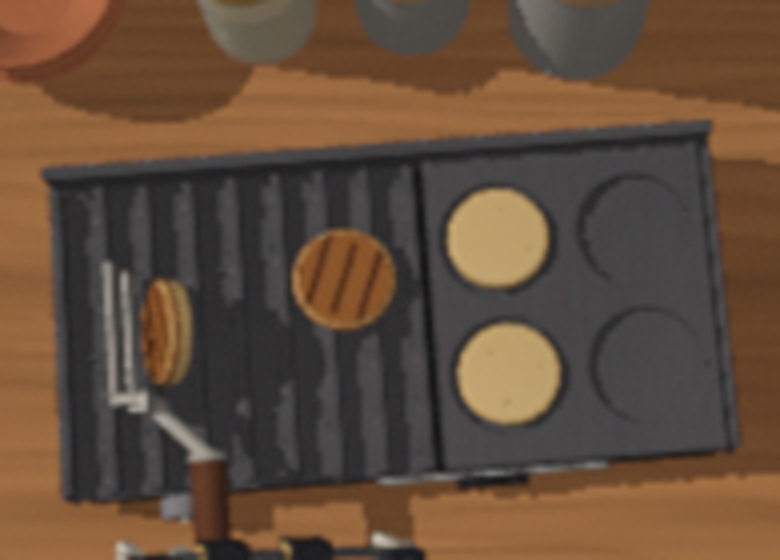

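Call:
drive_tool(
  increments=[
    [1, 0, 0, 0, 0, 0, 0],
    [1, 0, 0, 0, 0, 0, 0],
    [1, 0, 0, 0, 0, 0, 0],
    [1, 0, 0, 0, 0, 0, 0],
  ],
)

```text
t: 22.7
tool_pos: [0.4489, 0.1358, 0.1018]
orientation: [0.018, 2.723, 0.751]
force: [1.0, 0.6, -2.0]
opening: 0.0227
```

```bash
python3 chk.py d7
```

```text
t 22.7 blade in ribs mm [-5.6 68.7 28.5] zyx deg [-3.74  4.56 80.09] F [ 1.   0.6 -2. ] op 0.0227 q [-0.27 -0.41  2.37  0.68  1.09 -2.12]
scene tipL [540. 449.] scene tipR [528. 473.] scene bL [578. 356.] scene bR [561. 392.] scene hf [521. 310.] 
top tipL [112. 261.] top tipR [130. 271.] top bL [115. 394.] top bR [139. 403.] top hf [206. 454.]
```

View pics/d7_scene.png

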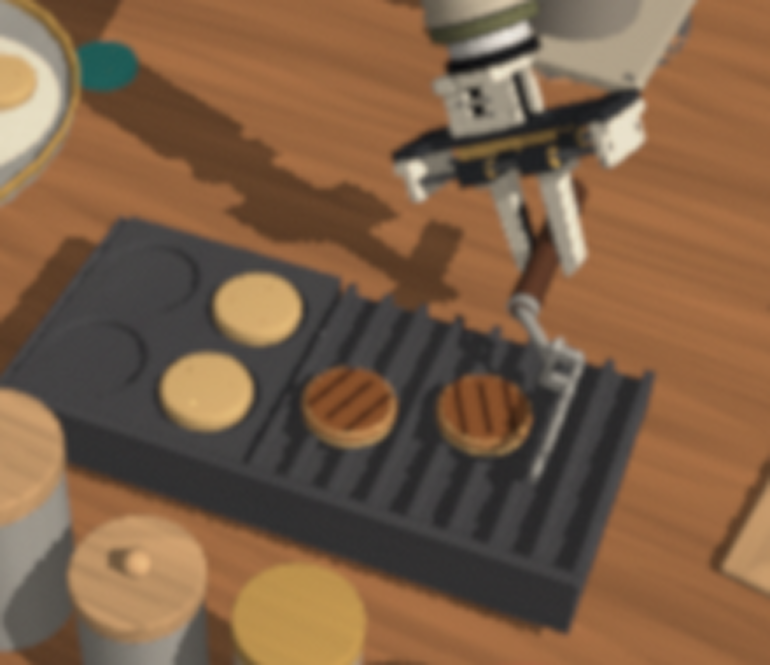

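View pics/d7_top.png

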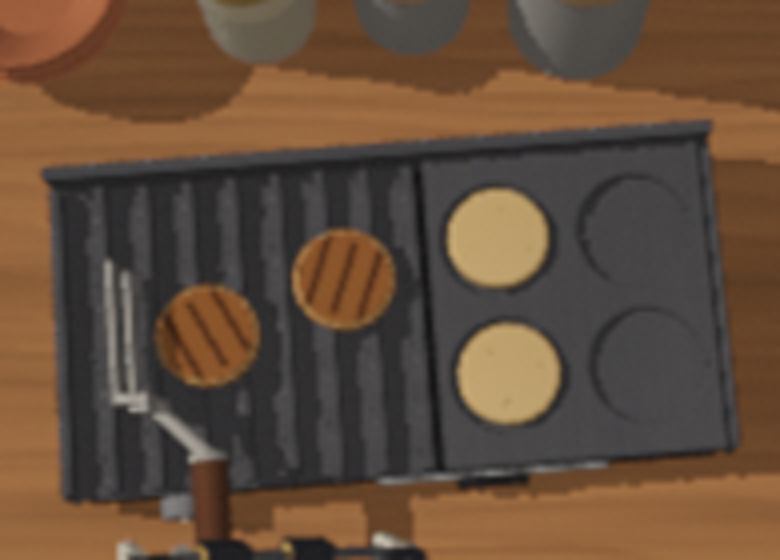

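```bash
cat >> h.py <<'E'
RSEAT=R.from_matrix(np.array([[-0.96,.064,.274],[-.17,.644,-.746],[-.224,-.763,-.607]]))
E
python3 - <<'E'
from h import *
print(delta(np.array([.3888,.3999,.2177]),RSEAT))
c=cam("top"); print((rz(-GY).apply(ray(c,[130+207/4,90+336/4],.075)-RIBS)*1000).round(1))
E
```

```text
([-2.4, 10.57, 4.64], [-1.395, 0.009, -0.15])
[-9. 17. 15.]
```

Call:
drive_tool(
  increments=[
    [1, 0, 0.1, 0.4, 0, 0, 0],
    [1, 0, 0.2, 1.2, 0, 0, 0],
    [1, 0, 0.3, 2.2, 0, 0, 0],
    [1, 0, 0.7, 3.2, -0.1, 0, -0.01],
    [1, -0.2, 1.3, 4, -0.2, 0, -0.02],
    [1, -0.4, 2.0, 4.6, -0.3, 0, -0.03],
    [1, -0.6, 2.8, 4.64, -0.4, 0, -0.04],
    [1, -0.8, 3.6, 4.64, -0.5, 0, -0.05],
    [1, -1.0, 4.4, 4.64, -0.6, 0, -0.06],
    [1, -1.2, 5.2, 4.64, -0.7, 0, -0.07],
    [1, -1.4, 6.0, 4.64, -0.8, 0.005, -0.08],
    [1, -1.6, 6.8, 4.64, -0.9, 0.006, -0.09],
    [1, -1.8, 7.6, 4.64, -1.0, 0.007, -0.1],
    [1, -2.0, 8.4, 4.64, -1.1, 0.008, -0.12],
    [1, -2.2, 9.2, 4.64, -1.2, 0.009, -0.13],
    [1, -2.3, 9.9, 4.64, -1.3, 0.009, -0.14],
    [1, -2.4, 10.4, 4.64, -1.395, 0.009, -0.15],
    [1, -2.4, 10.57, 4.64, -1.395, 0.009, -0.15],
    [1, -2.4, 10.57, 4.64, -1.395, 0.009, -0.15],
    [1, -2.4, 10.57, 4.64, -1.395, 0.009, -0.15],
  ],
)

```text
t: 24.52
tool_pos: [0.3891, 0.4002, 0.2182]
orientation: [-0.084, 2.591, -1.213]
force: [0.5, -0.3, -1.3]
opening: 0.0224
```

```bash
python3 - <<'E'
from h import *
print(delta(np.array([.3888,.3999,.2177]),RSEAT)); s=robot.read_state(); print(s["t"],s["q"].round(2),s["tool_pos"])
c2=cam("scene"); crop(c2,"e1.png",380,140,470,260,6)
E
```

```text
([-0.01, -0.01, -0.02], [-0.003, 0.001, 0.0])
24.5167 [ 1.08  0.58  1.24 -0.69  1.94 -0.6 ] [0.38914989 0.4001655  0.21817381]
```

View pics/e1.png

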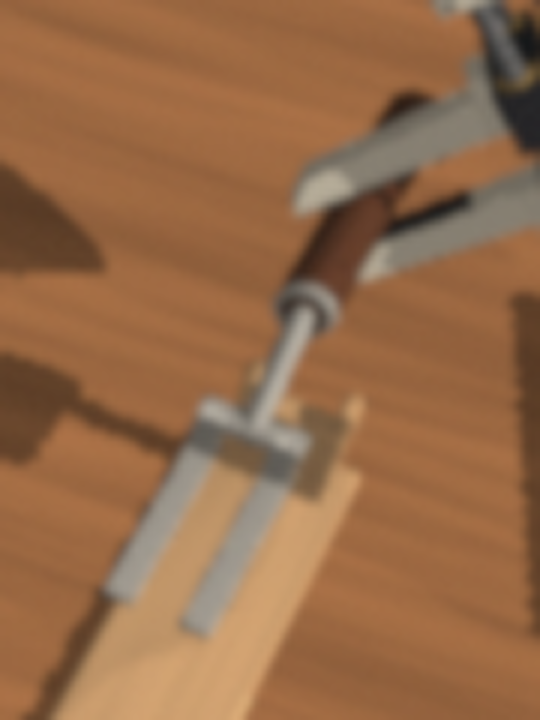

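```bash
python3 - <<'E'
from h import *
for i in range(4):
    G,T=turner_now(); print(G.round(4),T.as_euler("zyx").round(4),robot.read_state()["tool_pos"].round(4)); robot.read_camera("top")
E
```

```text
[0.411  0.3935 0.216 ] [-0.0965 -0.0057  0.01  ] [0.3895 0.3999 0.2195]
[0.4112 0.3932 0.2167] [-0.097  -0.0062  0.0107] [0.3896 0.3996 0.2203]
[0.4112 0.3932 0.217 ] [-0.097  -0.0063  0.0108] [0.3896 0.3996 0.2206]
[0.4111 0.3931 0.2169] [-0.097  -0.0062  0.0104] [0.3896 0.3995 0.2205]
```

```bash
python3 - <<'E'
from h import *
for z in (.2109,.075,.062):
    p,Rt=tcp_from_grip([.4096,.3922,z],-.096); print(p,delta(p,Rt))
E
```

```text
[0.38806341 0.39861294 0.21452414] ([-0.06, -0.03, -0.23], [-0.01, 0.006, 0.001])
[0.38806341 0.39861294 0.07862414] ([-0.06, -0.03, -5.66], [-0.01, 0.006, 0.001])
[0.38806341 0.39861294 0.06562414] ([-0.06, -0.03, -6.18], [-0.01, 0.006, 0.001])
```

Call:
drive_tool(
  increments=[
    [1, -0.06, -0.03, -0.5, -0.01, 0.006, 0],
    [1, -0.06, -0.03, -1.2, -0.01, 0.006, 0],
    [1, -0.06, -0.03, -2, -0.01, 0.006, 0],
    [1, -0.06, -0.03, -2.8, -0.01, 0.006, 0],
    [1, -0.06, -0.03, -3.6, -0.01, 0.006, 0],
    [1, -0.06, -0.03, -4.3, -0.01, 0.006, 0],
    [1, -0.06, -0.03, -4.9, -0.01, 0.006, 0],
    [1, -0.06, -0.03, -5.3, -0.01, 0.006, 0],
    [1, -0.06, -0.03, -5.6, -0.01, 0.006, 0],
    [1, -0.06, -0.03, -5.66, -0.01, 0.006, 0],
    [1, -0.06, -0.03, -5.66, -0.01, 0.006, 0],
    [1, -0.06, -0.03, -5.66, -0.01, 0.006, 0],
    [1, -0.06, -0.03, -5.66, -0.01, 0.006, 0],
  ],
)

```text
t: 25.85
tool_pos: [0.3878, 0.3998, 0.0773]
orientation: [-0.09, 2.589, -1.229]
force: [-0.4, 0.2, -2.6]
opening: 0.0232
```

```bash
python3 - <<'E'
from h import *
c=cam("scene"); crop(c,"e2.png",370,170,460,300,6)
c=cam("top"); crop(c,"e2t.png",60,165,135,295,4)
for i in range(2):
    G,T=turner_now(); s=robot.read_state(); print(G.round(4),T.as_euler("zyx").round(4),s["tool_pos"].round(4),s["force"].round(1)); robot.read_camera("top")
p,Rt=tcp_from_grip([.4096,.3922,.062],-.096); print(delta(p,Rt))
E
```

```text
[0.4093 0.3932 0.0735] [-0.0957  0.0013 -0.0033] [0.3877 0.3997 0.0772] [ 0.  -0.  -2.8]
[0.4092 0.3931 0.0734] [-0.0957  0.0015 -0.0035] [0.3876 0.3996 0.077 ] [ 0.8  0.  -2.1]
([0.02, -0.03, -0.45], [0.004, -0.002, -0.0])
```

View pics/e2.png

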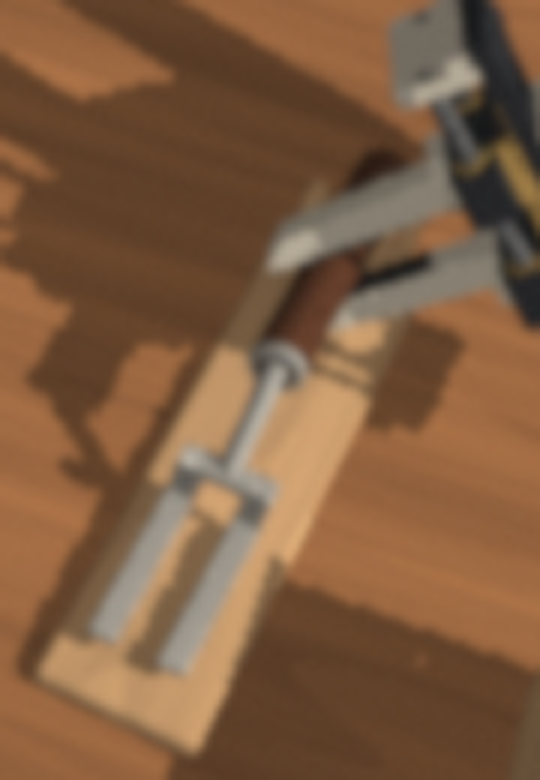

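View pics/e2t.png

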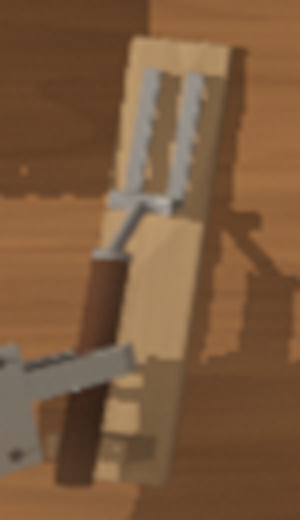

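Call:
drive_tool(
  increments=[
    [1, 0.01, -0.02, -0.1, 0.002, 0, 0],
    [1, 0.02, -0.03, -0.2, 0.004, 0, 0],
    [1, 0.02, -0.03, -0.3, 0.004, 0, 0],
    [1, 0.02, -0.03, -0.37, 0.004, 0, 0],
    [1, 0.02, -0.03, -0.37, 0.004, 0, 0],
    [1, 0.02, -0.03, -0.37, 0.004, 0, 0],
  ],
)

```text
t: 26.55
tool_pos: [0.3879, 0.3981, 0.0676]
orientation: [-0.089, 2.59, -1.228]
force: [-3.4, -1.1, 5.4]
opening: 0.0227
```

```bash
python3 - <<'E'
from h import *
for i in range(3):
    G,T=turner_now(); s=robot.read_state(); print(G.round(4),T.as_euler("zyx").round(4),s["tool_pos"].round(4),s["force"].round(1)); robot.read_camera("top")
E
```

```text
[0.4094 0.3917 0.064 ] [-0.0964  0.0016 -0.0021] [0.3879 0.3981 0.0676] [-3.4 -1.1  5.4]
[0.4094 0.3917 0.064 ] [-0.0963  0.0016 -0.0021] [0.3879 0.3981 0.0676] [-2.8 -1.7  5.1]
[0.4094 0.3917 0.064 ] [-0.0963  0.0016 -0.002 ] [0.3879 0.3981 0.0676] [-2.3 -1.1  6. ]
```

Call:
drive_tool(
  increments=[
    [0.4, 0, 0, 0, 0, 0, 0],
    [0.4, 0, 0, 0, 0, 0, 0],
    [0.4, 0, 0, 0, 0, 0, 0],
    [0.4, 0, 0, 0, 0, 0, 0],
    [0.4, 0, 0, 0, 0, 0, 0],
    [0.4, -0.1, 0.3, 0.24, 0, 0, 0],
    [0.4, -0.36, 0.98, 0.8, 0, 0, 0],
    [0.4, -0.72, 1.96, 1.6, 0, 0, 0],
    [0.4, -1.2, 3.28, 2.67, 0, 0, 0],
    [0.4, -1.2, 3.28, 3.5, 0, 0, 0],
    [0.4, -1.2, 3.28, 5, 0, 0, 0],
    [0.4, -1.2, 3.28, 6.5, 0, 0, 0],
    [0.4, -1.2, 3.28, 6.5, 0, 0, 0],
  ],
)

```text
t: 27.78
tool_pos: [0.3586, 0.4833, 0.2387]
orientation: [-0.084, 2.592, -1.211]
force: [0.2, 0.1, 1.5]
opening: 0.0557
```

```bash
python3 - <<'E'
from h import *
c=cam("scene"); crop(c,"e3.png",370,170,460,300,4)
c=cam("top"); crop(c,"e3t.png",60,165,135,295,4); crop(c,"e3full.png",130,90,500,290,2)
print(robot.read_state()["t"])
E
```

```text
27.8833
```

View pics/e3.png

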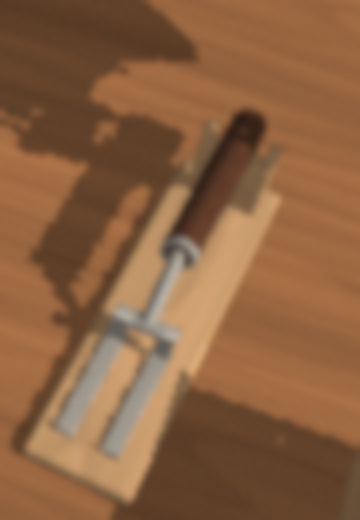

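View pics/e3t.png

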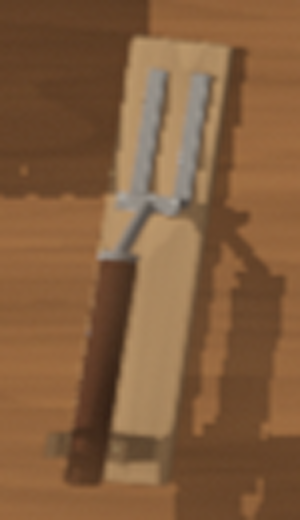

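View pics/e3full.png

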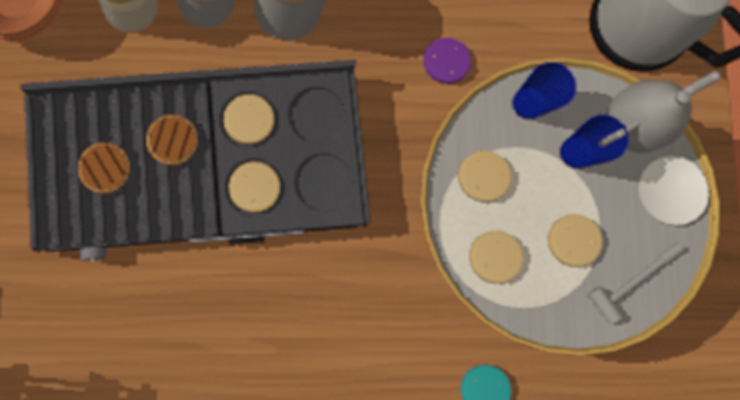

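```bash
cat >> h.py <<'E'
R0=R.from_matrix(np.array([[-1,0,0],[0,1,0],[0,0,-1.]]))
def down(yaw): return rz(yaw)*R0
E
python3 - <<'E'
from h import *
print(delta(np.array([.53,-.10,.34]),down(GY)))
c=cam("top")
def t(u,v): return np.array([335+u/4-.375,110+v/4-.375])
for n,uv,z in [("g1base",(238,128),.1),("g2base",(333,228),.1),("g1top",(295,80),.185),("g2top",(400,185),.185),("bowl",(528,303),.12)]: print(n,ray(c,t(*uv),z).round(3))
E
```

```text
([6.88, -23.27, 4.31], [0.86, 0.32, 0.012])
g1base [ 0.687 -0.415  0.1  ]
g2base [ 0.62  -0.475  0.1  ]
g1top [ 0.694 -0.42   0.185]
g2top [ 0.628 -0.481  0.185]
bowl [ 0.567 -0.59   0.12 ]
```

Call:
drive_tool(
  increments=[
    [0, 0.3, -1, 2, 0.1, 0.04, 0],
    [0, 0.6, -2, 3, 0.2, 0.08, 0],
    [0, 1, -3.3, 4, 0.3, 0.11, 0],
    [0, 1.4, -4.6, 4.3, 0.4, 0.15, 0],
    [0, 1.8, -6, 4.3, 0.5, 0.19, 0],
    [0, 2.3, -7.5, 4.3, 0.6, 0.22, 0],
    [0, 2.7, -9, 4.3, 0.7, 0.26, 0.01],
    [0, 3.2, -10.5, 4.3, 0.8, 0.3, 0.01],
    [0, 3.6, -12, 4.3, 0.86, 0.32, 0.012],
    [0, 4, -13.5, 4.3, 0.86, 0.32, 0.012],
    [0, 4.5, -15, 4.3, 0.86, 0.32, 0.012],
    [0, 5, -16.5, 4.3, 0.86, 0.32, 0.012],
    [0, 5.5, -18, 4.3, 0.86, 0.32, 0.012],
    [0, 5.9, -19.5, 4.3, 0.86, 0.32, 0.012],
    [0, 6.3, -21, 4.3, 0.86, 0.32, 0.012],
    [0, 6.88, -22.3, 4.3, 0.86, 0.32, 0.012],
    [0, 6.88, -23.3, 4.3, 0.86, 0.32, 0.012],
    [0, 6.88, -23.3, 4.3, 0.86, 0.32, 0.012],
    [0, 6.88, -23.3, 4.3, 0.86, 0.32, 0.012],
  ],
)

```text
t: 29.52
tool_pos: [0.5293, -0.103, 0.3347]
orientation: [0.127, -3.134, 0.006]
force: [1.2, 0.2, 0.6]
opening: 0.0928
```

```bash
python3 - <<'E'
from h import *
cam("top");cam("top")
c=cam("wrist"); np.save("wm.npy",c,allow_pickle=True); crop(c,"w5.png",0,0,512,384,1.5)
s=robot.read_state(); print(s["t"],s["tool_pos"],s["q"].round(2))
E
```

```text
29.6667 [ 0.52964497 -0.10097799  0.33609507] [-0.28 -0.05  1.51 -0.01  1.69 -1.94]
```

View pics/w5.png

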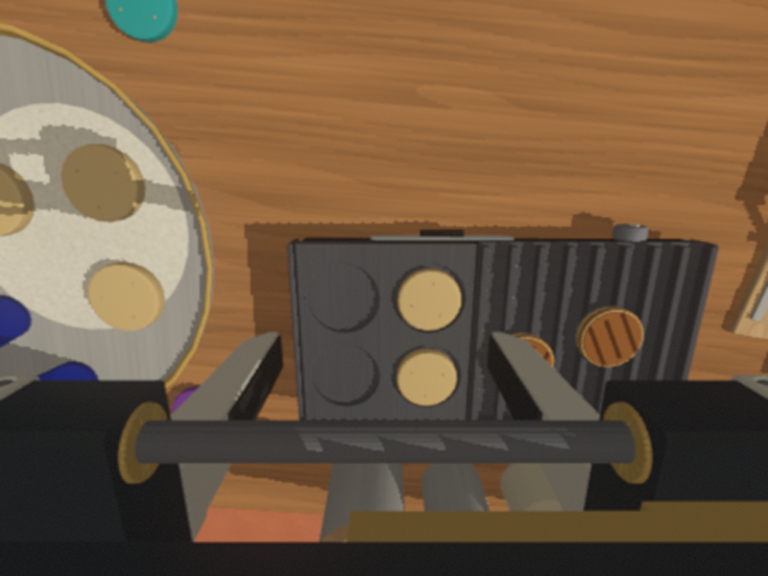

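```bash
python3 - <<'E'
from h import *
c=np.load("wm.npy",allow_pickle=True).item()
crop(c,"w5m.png",190,155,320,280,6)
E
```

```text
(no output)
```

View pics/w5m.png

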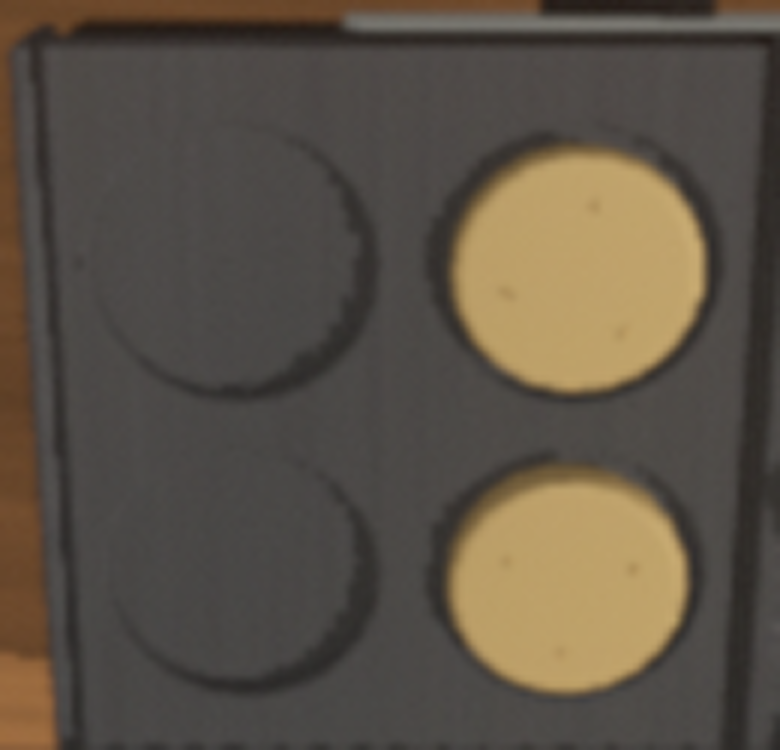

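```bash
python3 - <<'E'
from h import *
c=np.load("wm.npy",allow_pickle=True).item()
for n,u,v in [("m1",234.5,261),("m3",243,570),("m0",573,262),("m2",562,572)]:
    p=ray(c,[190+(u+.5)/6-.5,155+(v+.5)/6-.5],.06); print(n,p.round(4),(rz(-GY).apply(p-RIBS)*1000).round(1))
for n,uv in [("Sn",(102,183)),("Sl",(126,297))]:
    print(n,ray(c,[uv[0]/1.5,uv[1]/1.5],.115).round(4))
t=cam("top")
for b in blobs(t,(14,60,90),(23,140,230),100,(340,120,500,260)): print(b, ray(t,b[0],.113).round(4))
s=cam("scene")
for b in blobs(s,(14,60,90),(23,140,230),150,(70,110,190,190)): print(b, ray(s,b[0],.113).round(4))
crop(t,"t6.png",335,110,495,275,4)
E
```

```text
m1 [ 0.5881 -0.1433  0.06  ] [ -46.5 -273.8    0. ]
m3 [ 0.6816 -0.1357  0.06  ] [  47.3 -273.9    0. ]
m0 [ 0.5807 -0.0512  0.06  ] [ -46.5 -181.4    0. ]
m2 [ 0.6744 -0.0438  0.06  ] [  47.6 -181.6    0. ]
Sn [ 0.483  -0.3548  0.115 ]
Sl [ 0.5873 -0.344   0.115 ]
(array([374.3, 178.3]), [363, 165, 23, 26, 444]) [ 0.5855 -0.3534  0.113 ]
(array([417.2, 209.9]), [404, 197, 28, 27, 578]) [ 0.5037 -0.4606  0.113 ]
(array([377.8, 218.3]), [365, 206, 27, 26, 571]) [ 0.4818 -0.358   0.113 ]
(array([136.7, 119.9]), [78, 113, 112, 28, 232]) [ 0.4355 -0.5168  0.113 ]
(array([137.1, 137.4]), [126, 129, 23, 17, 316]) [ 0.5098 -0.4576  0.113 ]
(array([168.7, 143.1]), [157, 135, 24, 17, 324]) [ 0.4883 -0.3553  0.113 ]
(array([137.4, 179.2]), [70, 148, 120, 42, 489]) [ 0.6637 -0.3374  0.113 ]
(array([150.6, 163.9]), [138, 155, 26, 19, 378]) [ 0.5932 -0.3448  0.113 ]
```

View pics/t6.png

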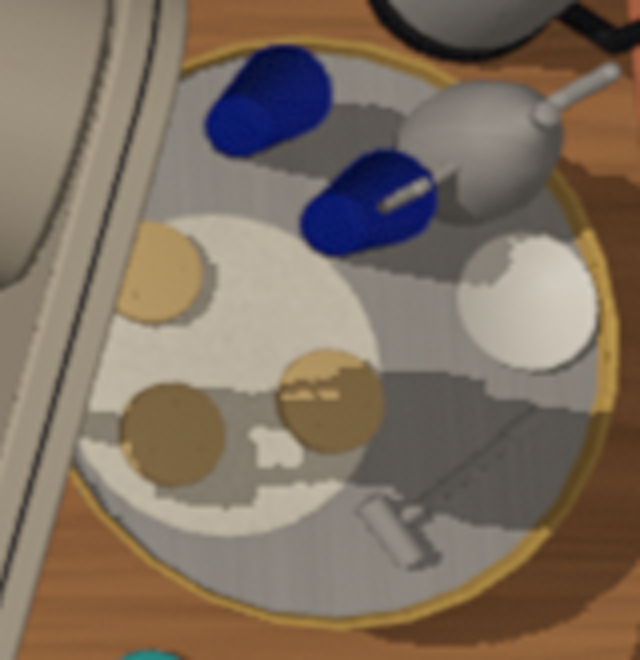

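```bash
python3 - <<'E'
from h import *
print(delta(np.array([.485,-.356,.22]),down(-.785)))
E
```

```text
([-1.79, -10.21, -4.67], [0.004, -0.004, -0.871])
```

Call:
drive_tool(
  increments=[
    [0, -0.2, -1, -0.4, 0, 0, -0.1],
    [0, -0.4, -2.2, -0.8, 0, 0, -0.2],
    [0, -0.6, -3.4, -1.3, 0, 0, -0.3],
    [0, -0.8, -4.6, -1.8, 0, 0, -0.4],
    [0, -1, -5.8, -2.3, 0, 0, -0.5],
    [0, -1.2, -7, -3, 0, 0, -0.6],
    [0, -1.4, -8.2, -3.6, 0, 0, -0.7],
    [0, -1.6, -9.3, -4.2, 0, 0, -0.8],
    [0, -1.79, -10.2, -4.67, 0, 0, -0.87],
    [0, -1.79, -10.2, -4.67, 0, 0, -0.87],
    [0, -1.79, -10.2, -4.67, 0, 0, -0.87],
  ],
)

```text
t: 30.68
tool_pos: [0.4847, -0.3568, 0.219]
orientation: [-1.201, -2.897, 0.005]
force: [0.7, 0.6, 0.0]
opening: 0.0931
```

```bash
python3 - <<'E'
from h import *
cam("top");cam("top")
c=cam("wrist"); crop(c,"w6.png",0,0,512,384,1.5)
s=robot.read_state(); print(s["t"],s["tool_pos"],s["q"].round(2))
for p in [(.485,-.356,.115),(.519,-.356,.115),(.485,-.322,.115),(.451,-.356,.115),(.485,-.39,.115)]: print((proj(c,p)*1.5).round(0))
E
```

```text
30.8333 [ 0.48610152 -0.35604982  0.2212022 ] [-0.71  0.15  1.51 -0.    1.48 -1.5 ]
[385. 294.]
[421. 329.]
[423. 258.]
[346. 258.]
[348. 329.]
```

View pics/w6.png

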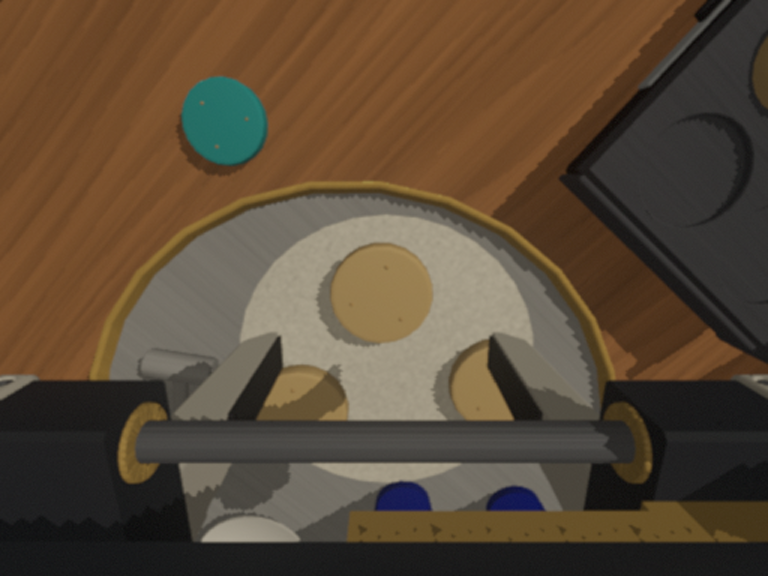

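Call:
drive_tool(
  increments=[
    [0, -0.04, -0.02, -0.8, 0, 0, 0],
    [0, -0.04, -0.02, -1.6, 0, 0, 0],
    [0, -0.04, -0.02, -2.4, 0, 0, 0],
    [0, -0.04, -0.02, -3.1, 0, 0, 0],
    [0, -0.04, -0.02, -3.5, 0, 0, 0],
    [0, -0.04, -0.02, -3.65, 0, 0, 0],
    [0, -0.04, -0.02, -3.65, 0, 0, 0],
    [0, -0.04, -0.02, -3.65, 0, 0, 0],
    [1, -0.04, -0.02, -3.65, 0, 0, 0],
    [1, -0.04, -0.02, -3.65, 0, 0, 0],
    [1, -0.04, -0.02, -3.65, 0, 0, 0],
    [1, -0.04, -0.02, -3.65, 0, 0, 0],
    [1, -0.04, -0.02, -3.65, 0, 0, 0],
    [1, -0.04, -0.02, -3.65, 0, 0, 0],
  ],
  squeeze=20,
)

```text
t: 32.0
tool_pos: [0.4843, -0.3579, 0.1294]
orientation: [-1.202, -2.899, 0.007]
force: [-0.0, 0.9, 3.7]
opening: 0.0677
```

```bash
python3 - <<'E'
from h import *
s=robot.read_state(); print(s["tool_pos"],s["opening"],s["force"].round(1))
E
```

```text
[ 0.48431964 -0.35794282  0.12943189] 0.06766325839016249 [-0.   0.9  3.7]
```

Call:
drive_tool(
  increments=[
    [1, 0, 0, 0.5, 0, 0, 0],
    [1, 0, 0, 1.5, 0, 0, 0],
    [1, 0, 0, 2.5, 0, 0, 0],
    [1, 0, 0, 3.5, 0, 0, 0],
    [1, 0, 0, 4.2, 0, 0, 0],
    [1, 0, 0, 4.2, 0, 0, 0],
    [1, 0, 0, 4.2, 0, 0, 0],
  ],
)

```text
t: 32.58
tool_pos: [0.4847, -0.3582, 0.2357]
orientation: [-1.203, -2.902, 0.008]
force: [-0.0, 0.5, -0.9]
opening: 0.0673
```

```bash
python3 - <<'E'
from h import *
cam("top");cam("top")
c=cam("wrist"); crop(c,"w7.png",0,0,512,384,1.5)
s=robot.read_state(); print(s["t"],s["tool_pos"],s["opening"])
# reconstruct earlier wrist cam for w6 measurement
T=np.eye(4);T[:3,:3]=down(-.787).as_matrix();T[:3,3]=[.4861,-.3560,.2212]
d=dict(c);d["T"]=T@c["mount"]
m=ray(d,[382/1.5,292/1.5],.115); print("cake",m)
yaw=R.from_rotvec(s["orientation"]).as_matrix(); print(yaw.T@(m-[.4843,-.3579,m[2]]))
p,Rt=[.5881,-.1433,.0],0
print(delta(np.array([.5881,-.1433,.24]),down(-.70)))
E
```

```text
32.7333 [ 0.48346271 -0.35706765  0.23210285] 0.06740657118620899
cake [ 0.48350342 -0.3558264   0.115     ]
[2.03004714e-03 9.01795698e-04 3.91578646e-06]
([4.19, 8.55, 0.32], [0.001, -0.007, 0.086])
```

View pics/w7.png

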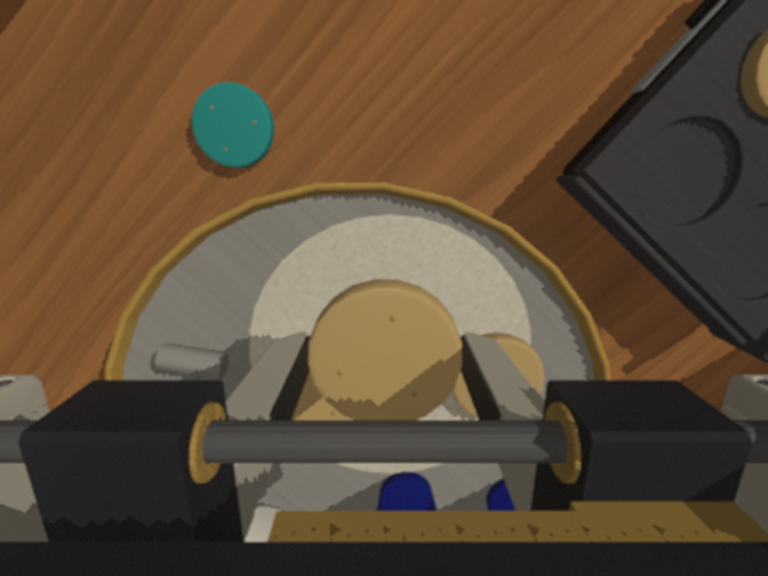

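Call:
drive_tool(
  increments=[
    [1, 0.2, 0.4, 0.1, 0, 0, 0.01],
    [1, 0.6, 1.2, 0.2, 0, 0, 0.02],
    [1, 1.1, 2.2, 0.3, 0, 0, 0.03],
    [1, 1.6, 3.2, 0.3, 0, 0, 0.04],
    [1, 2.1, 4.2, 0.3, 0, 0, 0.05],
    [1, 2.6, 5.2, 0.3, 0, 0, 0.06],
    [1, 3.1, 6.2, 0.3, 0, 0, 0.07],
    [1, 3.6, 7.2, 0.3, 0, 0, 0.08],
    [1, 4.0, 8.0, 0.3, 0, 0, 0.086],
    [1, 4.25, 8.5, 0, 0, 0, 0.086],
    [1, 4.25, 8.5, -1, 0, 0, 0.086],
    [1, 4.25, 8.5, -2, 0, 0, 0.086],
    [1, 4.25, 8.5, -3, 0, 0, 0.086],
    [1, 4.25, 8.5, -4, 0, 0, 0.086],
    [1, 4.25, 8.5, -4.6, 0, 0, 0.086],
    [1, 4.25, 8.5, -4.6, 0, 0, 0.086],
    [1, 4.25, 8.5, -4.6, 0, 0, 0.086],
    [1, 4.25, 8.5, -4.6, 0, 0, 0.086],
  ],
)

```text
t: 34.23
tool_pos: [0.5908, -0.1453, 0.1197]
orientation: [-1.076, -2.949, 0.007]
force: [-0.3, 0.0, -0.4]
opening: 0.0672
```

```bash
python3 - <<'E'
from h import *
cam("top");c=cam("top");crop(c,"f1t.png",230,110,330,220,6)
c=cam("scene"); crop(c,"f1s.png",150,150,270,270,6)
s=robot.read_state(); print(s["t"],s["tool_pos"],s["opening"],s["force"])
print(delta(np.array([.5896,-.1446,.0865]),down(-.70)))
E
```

```text
34.3833 [ 0.59148311 -0.1455534   0.12073465] 0.06754636075456343 [-0.85660051  0.00561254  0.40029094]
([-0.08, 0.04, -1.37], [0.004, -0.002, 0.0])
```

View pics/f1s.png

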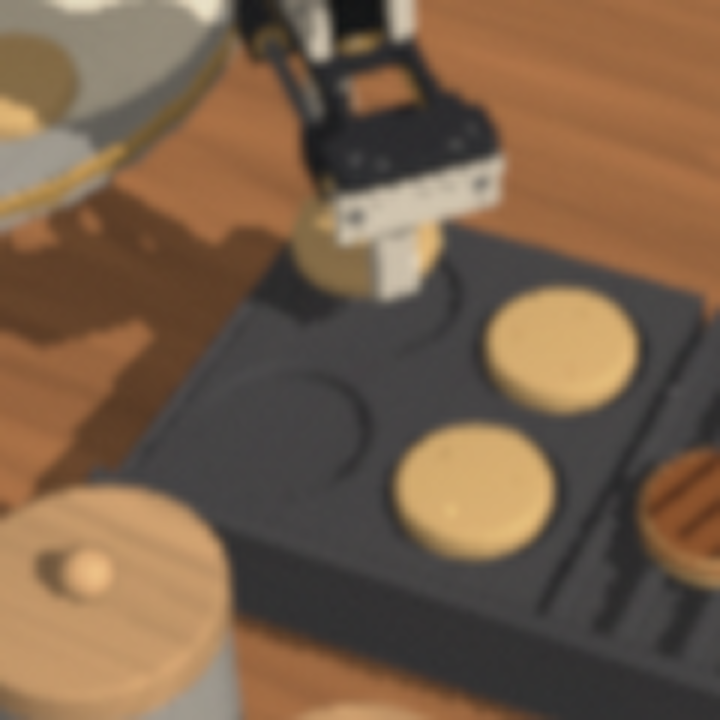

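Call:
drive_tool(
  increments=[
    [1, -0.04, 0.02, -0.3, 0, 0, 0],
    [1, -0.08, 0.04, -0.7, 0, 0, 0],
    [1, -0.08, 0.04, -1.0, 0, 0, 0],
    [1, -0.08, 0.04, -1.2, 0, 0, 0],
    [1, -0.08, 0.04, -1.37, 0, 0, 0],
    [1, -0.08, 0.04, -1.37, 0, 0, 0],
    [1, -0.08, 0.04, -1.37, 0, 0, 0],
  ],
)

```text
t: 34.97
tool_pos: [0.5877, -0.144, 0.0847]
orientation: [-1.076, -2.946, 0.007]
force: [-5.4, 1.6, 6.5]
opening: 0.0673
```

```bash
python3 - <<'E'
from h import *
c=cam("scene"); crop(c,"f2s.png",150,150,270,270,6)
c=cam("top");crop(c,"f2t.png",230,110,330,220,6)
s=robot.read_state(); print(s["t"],s["tool_pos"],s["opening"],s["force"])
print(delta(np.array([.5896,-.1446,.0865]),down(-.70)))
E
```

```text
35.0667 [ 0.58771035 -0.14398174  0.08465002] 0.0673379972402617 [-4.98934635  1.75133386  5.84991458]
([0.08, -0.02, 0.07], [0.003, -0.006, 0.0])
```

View pics/f2s.png

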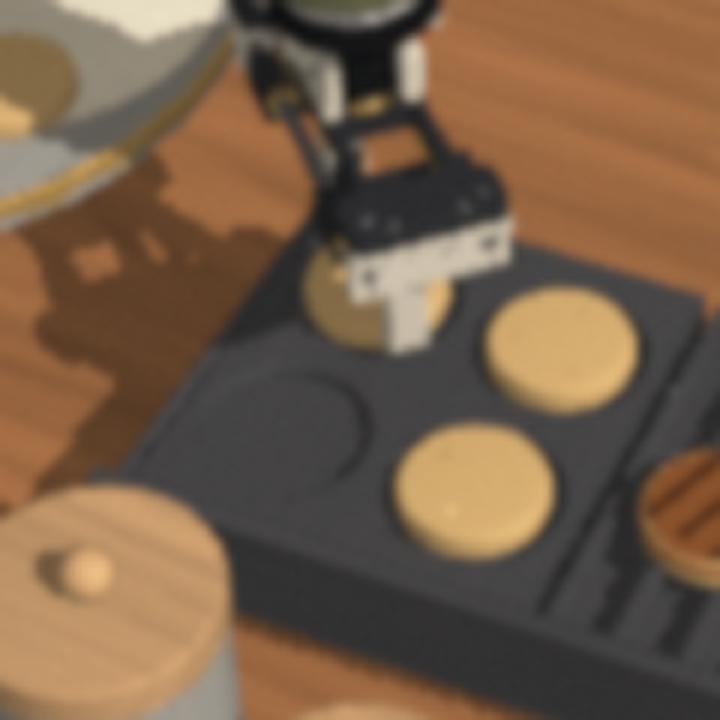

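Call:
drive_tool(
  increments=[
    [1, 0.03, 0, 0.08, 0, 0, 0],
    [1, 0.03, 0, 0.08, 0, 0, 0],
    [0.14, 0.03, 0, 0.08, 0, 0, 0],
    [0.14, 0.03, 0, 0.08, 0, 0, 0],
    [0.14, 0.03, 0, 0.08, 0, 0, 0],
    [0.14, 0.03, 0, 0.08, 0, 0, 0],
    [0.14, 0.03, 0, 0.6, 0, 0, 0],
    [0.14, 0.03, 0, 1.6, 0, 0, 0],
    [0.14, 0.03, 0, 3, 0, 0, 0],
    [0.14, 0.03, 0, 5, 0, 0, 0],
    [0.14, 0.03, 0, 7, 0, 0, 0],
    [0.14, 0.03, 0, 7, 0, 0, 0],
  ],
)

```text
t: 36.07
tool_pos: [0.5912, -0.1448, 0.2683]
orientation: [1.075, 2.945, -0.007]
force: [1.2, -1.5, 1.6]
opening: 0.0803
```

```bash
python3 - <<'E'
from h import *
cam("top");c=cam("scene"); crop(c,"f3s.png",150,150,270,270,6)
c=cam("top"); crop(c,"f3t.png",230,110,330,220,6)
c=cam("wrist"); crop(c,"f3w.png",0,0,512,384,1.5)
s=robot.read_state(); print(s["t"],s["tool_pos"],s["opening"],s["force"],s["q"].round(2))
E
```

```text
36.2667 [ 0.58940504 -0.14425922  0.26074408] 0.0798572472385187 [-0.14338439  0.09053179 -1.02008788] [-0.32  0.14  1.44 -0.    1.56 -1.19]
```

View pics/f3s.png

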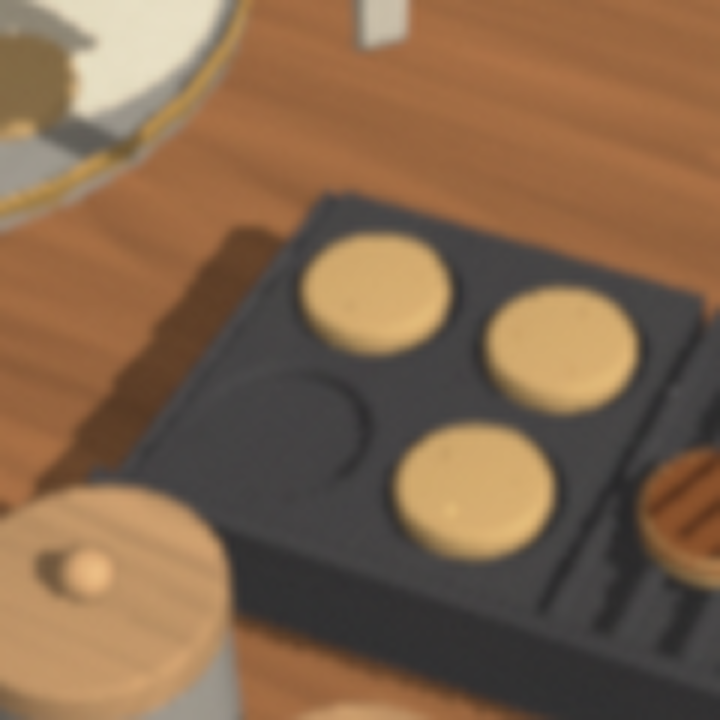

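View pics/f3w.png

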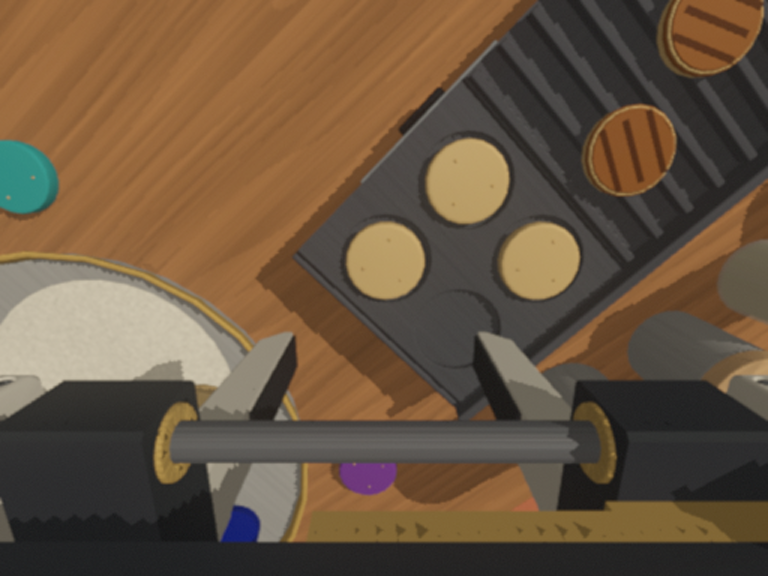

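```bash
python3 - <<'E'
from h import *
t=cam("top")
for b in blobs(t,(14,60,90),(23,140,230),100,(340,120,500,260)): print(b, ray(t,b[0],.113).round(4))
s=cam("scene")
for b in blobs(s,(14,60,90),(23,140,230),150,(70,110,190,190)): print(b, ray(s,b[0],.113).round(4))
print(delta(np.array([.589,-.346,.22]),down(-.785)))
crop(t,"f4t.png",230,110,500,270,2.9)
E
```

```text
(array([376.5, 178.9]), [367, 165, 19, 26, 330]) [ 0.584 -0.359  0.113]
(array([417.2, 209.8]), [404, 197, 28, 27, 584]) [ 0.5039 -0.4606  0.113 ]
(array([135.2, 119.7]), [79, 112, 111, 29, 245]) [ 0.4368 -0.5218  0.113 ]
(array([137. , 137.7]), [126, 130, 23, 17, 308]) [ 0.5112 -0.4569  0.113 ]
(array([137.4, 179.1]), [70, 148, 120, 42, 498]) [ 0.6634 -0.3377  0.113 ]
(array([150.5, 163.8]), [139, 155, 24, 19, 369]) [ 0.593  -0.3453  0.113 ]
([0.03, -8.08, -1.52], [0.002, -0.007, -0.085])
```

View pics/f4t.png

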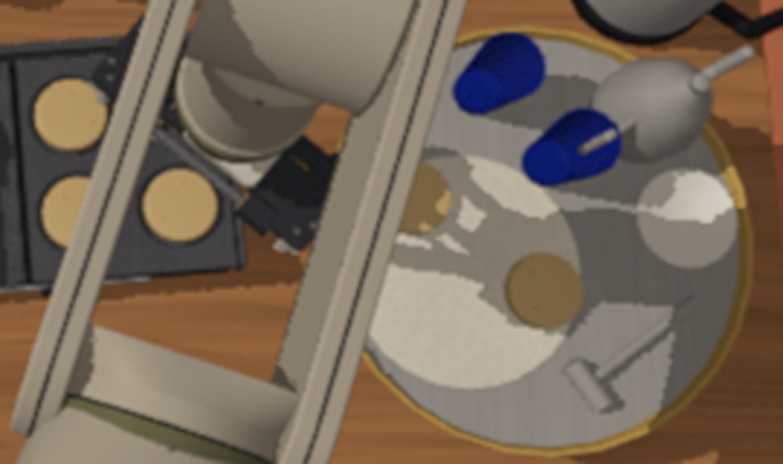

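Call:
drive_tool(
  increments=[
    [0, 0, -0.8, -0.1, 0, 0, -0.01],
    [0, 0, -1.8, -0.3, 0, 0, -0.02],
    [0, 0, -3, -0.5, 0, 0, -0.03],
    [0, 0, -4.2, -0.7, 0, 0, -0.04],
    [0, 0, -5.4, -0.9, 0, 0, -0.05],
    [0, 0, -6.5, -1.1, 0, 0, -0.06],
    [0, 0.03, -7.4, -1.3, 0, 0, -0.08],
    [0, 0.03, -8.08, -1.52, 0, 0, -0.085],
    [0, 0.03, -8.08, -1.52, 0, 0, -0.085],
    [0, 0.03, -8.08, -1.52, 0, 0, -0.085],
    [0, 0.03, -8.08, -1.52, 0, 0, -0.085],
  ],
)

```text
t: 37.28
tool_pos: [0.5895, -0.3452, 0.2203]
orientation: [-1.199, -2.897, 0.005]
force: [0.1, -0.2, 0.7]
opening: 0.0932
```

```bash
python3 - <<'E'
from h import *
cam("top");cam("top")
c=cam("wrist"); crop(c,"w8.png",0,0,512,384,1.5); np.save("w8.npy",c,allow_pickle=True)
s=robot.read_state(); print(s["t"],s["tool_pos"],s["q"].round(2))
E
```

```text
37.4333 [ 0.59022036 -0.34502373  0.22185776] [-0.6   0.37  1.25 -0.    1.53 -1.39]
```

View pics/w8.png

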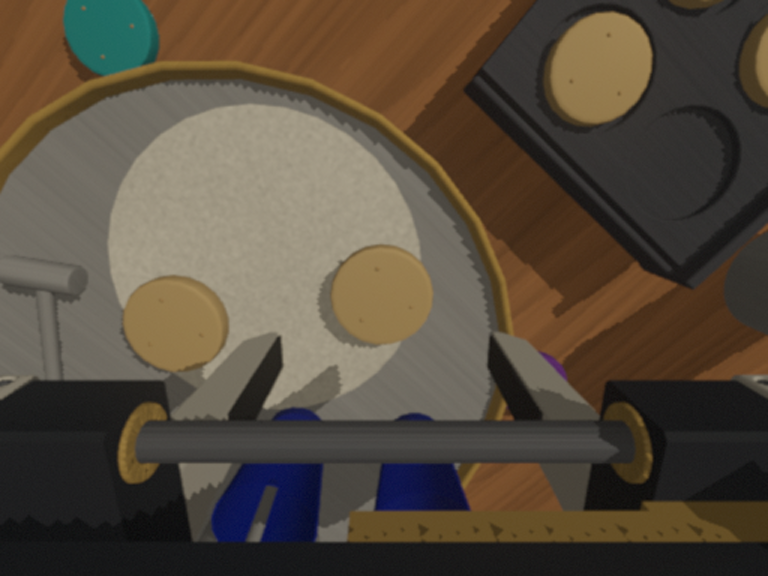

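Call:
drive_tool(
  increments=[
    [0.14, -0.06, -0.04, -0.8, 0, 0, 0],
    [0.14, -0.06, -0.04, -1.6, 0, 0, 0],
    [0.14, -0.06, -0.04, -2.2, 0, 0, 0],
    [0.14, -0.06, -0.04, -2.8, 0, 0, 0],
    [0.14, -0.06, -0.04, -3.2, 0, 0, 0],
    [0.14, -0.06, -0.04, -3.5, 0, 0, 0],
    [0.14, -0.06, -0.04, -3.67, 0, 0, 0],
    [0.14, -0.06, -0.04, -3.67, 0, 0, 0],
    [0.14, -0.06, -0.04, -3.67, 0, 0, 0],
    [1, -0.06, -0.04, -3.67, 0, 0, 0],
    [1, -0.06, -0.04, -3.67, 0, 0, 0],
    [1, -0.06, -0.04, -3.67, 0, 0, 0],
    [1, -0.06, -0.04, -3.67, 0, 0, 0],
    [1, -0.06, -0.04, -3.67, 0, 0, 0],
  ],
  squeeze=20,
)

```text
t: 38.6
tool_pos: [0.5889, -0.3475, 0.131]
orientation: [-1.201, -2.901, 0.007]
force: [0.9, 0.7, 4.0]
opening: 0.0674
```

```bash
python3 - <<'E'
from h import *
s=robot.read_state(); print(s["tool_pos"],s["opening"],s["force"].round(1))
c=np.load("w8.npy",allow_pickle=True).item()
m=ray(c,[382/1.5,294/1.5],.115); M=R.from_rotvec(s["orientation"]).as_matrix(); print(m, M.T@(m-np.append(s["tool_pos"][:2],m[2])))
E
```

```text
[ 0.58890014 -0.34754724  0.13097785] 0.06740327963828986 [0.9 0.7 4. ]
[ 0.58794101 -0.34601418  0.115     ] [ 1.76207011e-03  4.06556996e-04 -2.19383814e-06]
```

Call:
drive_tool(
  increments=[
    [1, 0, 0, 0.5, 0, 0, 0],
    [1, 0, 0, 1.5, 0, 0, 0],
    [1, 0, 0, 2.5, 0, 0, 0],
    [1, 0, 0, 3.5, 0, 0, 0],
    [1, 0, 0, 4.2, 0, 0, 0],
    [1, 0, 0, 4.2, 0, 0, 0],
    [1, 0, 0, 4.2, 0, 0, 0],
    [1, 0, 0, 4.2, 0, 0, 0],
  ],
)

```text
t: 39.27
tool_pos: [0.5879, -0.3468, 0.2335]
orientation: [-1.2, -2.898, 0.006]
force: [-0.0, 0.0, -0.8]
opening: 0.0676
```

```bash
python3 - <<'E'
from h import *
cam("top");cam("top")
print(delta(np.array([.683,-.1369,.24]),down(-.70)), robot.read_state()["opening"])
E
```

```text
([3.82, 8.39, 0.3], [0.001, -0.008, 0.085]) 0.06778612180209634
```

Call:
drive_tool(
  increments=[
    [1, 0.2, 0.4, 0.1, 0, 0, 0.01],
    [1, 0.5, 1.2, 0.2, 0, 0, 0.02],
    [1, 1.0, 2.2, 0.3, 0, 0, 0.03],
    [1, 1.45, 3.2, 0.3, 0, 0, 0.04],
    [1, 1.9, 4.2, 0.3, 0, 0, 0.05],
    [1, 2.35, 5.2, 0.3, 0, 0, 0.06],
    [1, 2.8, 6.2, 0.3, 0, 0, 0.07],
    [1, 3.3, 7.2, 0.3, 0, 0, 0.08],
    [1, 3.6, 7.9, 0.3, 0, 0, 0.085],
    [1, 3.82, 8.39, 0, 0, 0, 0.085],
    [1, 3.82, 8.39, -1, 0, 0, 0.085],
    [1, 3.82, 8.39, -2, 0, 0, 0.085],
    [1, 3.82, 8.39, -3, 0, 0, 0.085],
    [1, 3.82, 8.39, -4, 0, 0, 0.085],
    [1, 3.82, 8.39, -4.6, 0, 0, 0.085],
    [1, 3.82, 8.39, -4.6, 0, 0, 0.085],
    [1, 3.82, 8.39, -4.6, 0, 0, 0.085],
    [1, 3.82, 8.39, -4.6, 0, 0, 0.085],
  ],
)

```text
t: 40.87
tool_pos: [0.6847, -0.1377, 0.1215]
orientation: [-1.077, -2.95, 0.007]
force: [-0.5, -0.5, 0.9]
opening: 0.0676
```

```bash
python3 - <<'E'
from h import *
cam("top");cam("top")
c=cam("scene"); crop(c,"g1s.png",150,150,270,270,6)
s=robot.read_state(); print(s["t"],s["tool_pos"],s["opening"],s["force"])
print(delta(np.array([.683,-.1369,.0875]),down(-.70)))
E
```

```text
41.0167 [ 0.68526627 -0.13782795  0.12241393] 0.06773730186174103 [ 0.16098122 -0.38413448 -0.4312863 ]
([-0.09, 0.04, -1.4], [0.004, -0.001, 0.0])
```

View pics/g1s.png

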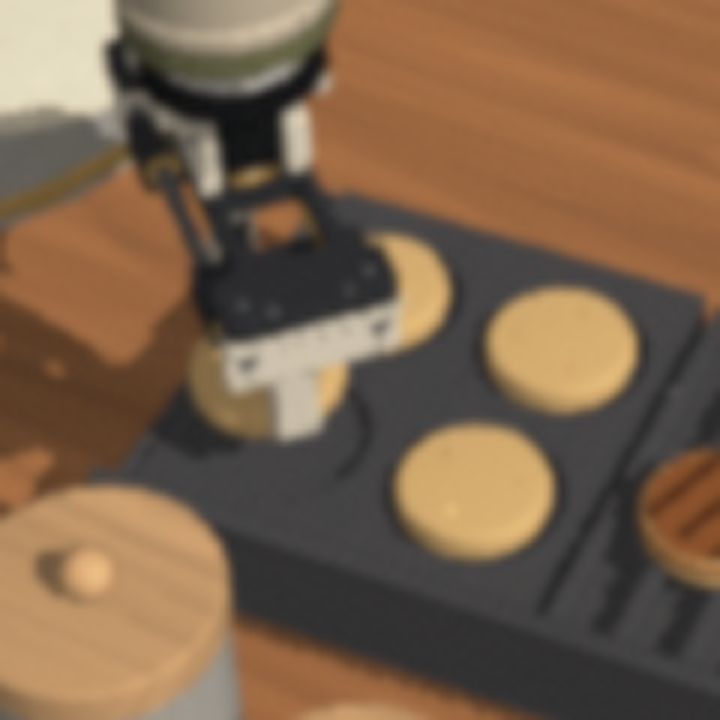

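Call:
drive_tool(
  increments=[
    [1, -0.03, 0.02, -0.3, 0, 0, 0],
    [1, -0.05, 0.02, -0.7, 0, 0, 0],
    [1, -0.05, 0.02, -1.0, 0, 0, 0],
    [1, -0.05, 0.02, -1.2, 0, 0, 0],
    [1, -0.05, 0.02, -1.34, 0, 0, 0],
    [1, -0.05, 0.02, -1.34, 0, 0, 0],
    [1, -0.05, 0.02, -1.34, 0, 0, 0],
    [1, -0.05, 0.02, -1.34, 0, 0, 0],
  ],
)

```text
t: 41.68
tool_pos: [0.6828, -0.137, 0.0863]
orientation: [-1.076, -2.948, 0.007]
force: [-0.9, 0.3, -0.7]
opening: 0.0671
```

```bash
python3 - <<'E'
from h import *
cam("top");c=cam("scene"); crop(c,"g2s.png",150,150,270,270,6)
s=robot.read_state(); print(s["t"],s["tool_pos"],s["opening"],s["force"])
print(delta(np.array([.683,-.1369,.0865]),down(-.70)))
E
```

```text
41.7833 [ 0.68278531 -0.13696583  0.08645828] 0.06749850103737928 [ 0.0826229  -0.58709996 -0.89910527]
([0.01, 0.0, 0.0], [0.003, -0.004, -0.0])
```

View pics/g2s.png

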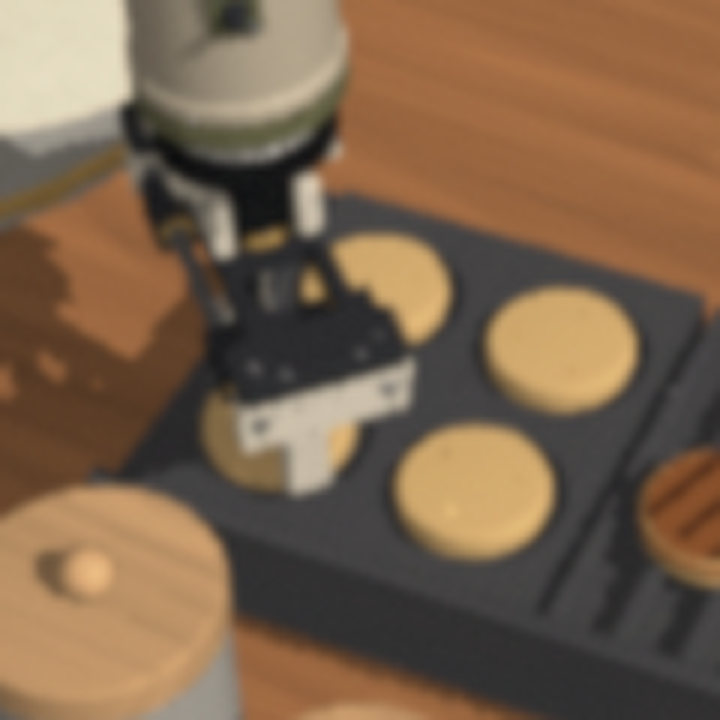

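Call:
drive_tool(
  increments=[
    [0.14, 0, 0, 0, 0, 0, 0],
    [0.14, 0, 0, 0, 0, 0, 0],
    [0.14, 0, 0, 0, 0, 0, 0],
    [0.14, 0, 0, 0, 0, 0, 0],
    [0.14, 0, 0, 0.5, 0, 0, 0],
    [0.14, 0, 0, 1.5, 0, 0, 0],
    [0.14, 0, 0, 3, 0, 0, 0],
    [0.14, 0, 0, 4.5, 0, 0, 0],
    [0.14, 0, 0, 6, 0, 0, 0],
    [0.14, -1, 0, 7, 0, 0, 0],
    [0.14, -2.4, 0, 7, 0, 0, 0],
    [0.14, -3.8, 0, 7, 0, 0, 0],
    [0.14, -4, 0, 7, 0, 0, 0],
    [0.14, -4, 0, 7, 0, 0, 0],
  ],
)

```text
t: 42.95
tool_pos: [0.581, -0.1369, 0.2625]
orientation: [-1.077, -2.948, 0.007]
force: [-0.3, -0.0, 0.1]
opening: 0.08
```

```bash
python3 - <<'E'
from h import *
cam("top");cam("top")
c=cam("scene"); crop(c,"g3s.png",130,140,380,310,3)
c=cam("wrist"); crop(c,"g3w.png",0,0,512,384,1.5)
s=robot.read_state(); print(s["t"],s["tool_pos"],s["opening"],s["q"].round(2))
print(delta(np.array([.25,.50,.30]),down(-.2)))
E
```

```text
43.15 [ 0.5839201  -0.13705574  0.26217817] 0.07978981303658154 [-0.31  0.12  1.46 -0.    1.56 -1.18]
([-13.36, 25.48, 1.51], [0.004, -0.002, 0.5])
```

View pics/g3s.png

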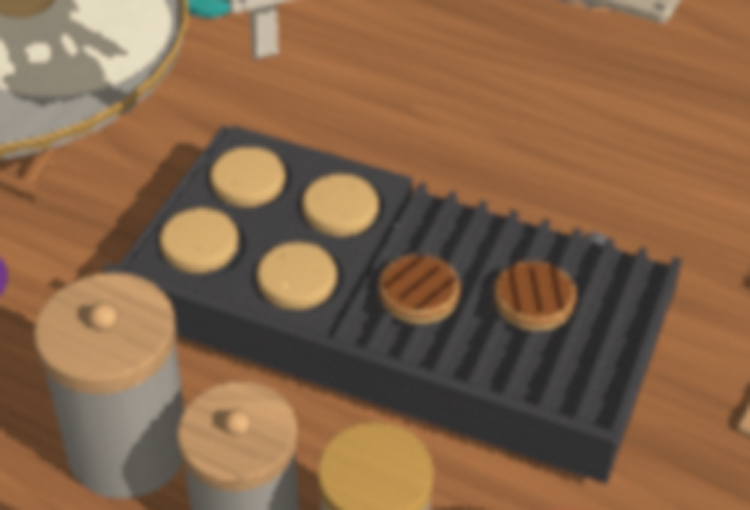

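View pics/g3w.png

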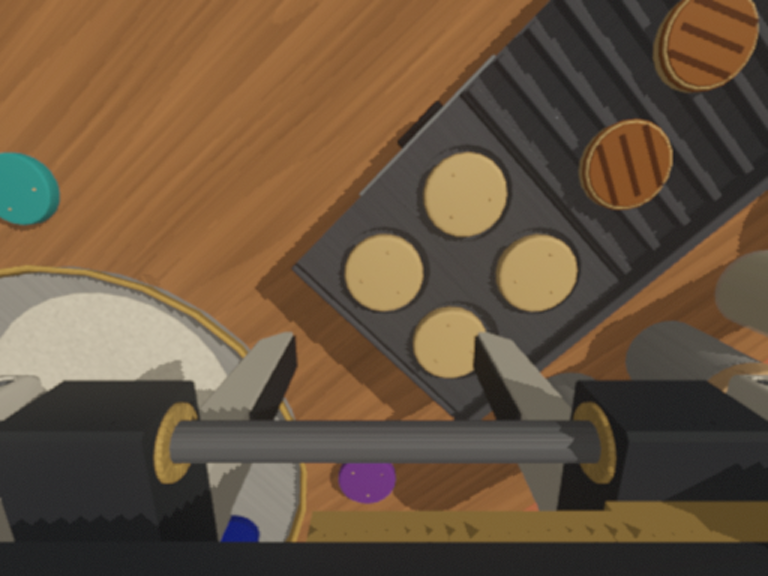

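Call:
drive_tool(
  increments=[
    [0.14, -0.5, 1, 1, 0, 0, 0.03],
    [0.14, -1.2, 2.4, 1.5, 0, 0, 0.06],
    [0.14, -2, 3.9, 1.5, 0, 0, 0.1],
    [0.14, -2.8, 5.4, 1.5, 0, 0, 0.14],
    [0.14, -3.6, 6.9, 1.5, 0, 0, 0.18],
    [0.14, -4.4, 8.4, 1.5, 0, 0, 0.2],
    [0.14, -5.2, 9.9, 1.5, 0, 0, 0.22],
    [0.14, -6, 11.4, 1.5, 0, 0, 0.25],
    [0.14, -6.8, 12.9, 1.5, 0, 0, 0.28],
    [0.14, -7.6, 14.4, 1.5, 0, 0, 0.3],
    [0.14, -8.4, 15.9, 1.5, 0, 0, 0.33],
    [0.14, -9.2, 17.4, 1.5, 0, 0, 0.36],
    [0.14, -10, 18.9, 1.5, 0, 0, 0.4],
    [0.14, -10.8, 20.4, 1.5, 0, 0, 0.42],
    [0.14, -11.6, 21.9, 1.5, 0, 0, 0.45],
    [0.14, -12.4, 23.4, 1.5, 0, 0, 0.48],
    [0.14, -13, 24.6, 1.5, 0, 0, 0.5],
    [0.14, -13.36, 25.4, 1.5, 0, 0, 0.5],
    [0.14, -13.36, 25.4, 1.5, 0, 0, 0.5],
    [0.14, -13.36, 25.4, 1.5, 0, 0, 0.5],
  ],
)

```text
t: 44.82
tool_pos: [0.2479, 0.4998, 0.2984]
orientation: [-0.308, -3.124, 0.01]
force: [0.8, 0.9, 0.4]
opening: 0.0801
```

```bash
python3 - <<'E'
from h import *
cam("top")
c=cam("top"); crop(c,"z1.png",60,110,500,300,1.8); crop(c,"z1g.png",135,110,325,225,4)
for b in blobs(c,(16,85,150),(23,140,230),100,(235,120,320,220)):
    p=ray(c,b[0],.0675); print(b,(rz(-GY).apply(p-RIBS)*1000).round(1))
s=cam("scene"); crop(s,"z1s.png",60,100,260,270,4)
for b in blobs(s,(16,85,150),(23,140,230),100,(170,170,260,250)):
    p=ray(s,b[0],.0675); print(b,(rz(-GY).apply(p-RIBS)*1000).round(1))
E
```

```text
(array([289.6, 147.9]), [278, 137, 24, 23, 450]) [  42.6 -277.2    7.5]
(array([253.7, 149.1]), [242, 138, 24, 23, 449]) [  46.6 -179.5    7.5]
(array([291.5, 180.3]), [280, 169, 24, 24, 461]) [ -47.  -274.     7.5]
(array([256.5, 183. ]), [245, 171, 24, 25, 463]) [ -47.1 -179.6    7.5]
(array([212.6, 198.1]), [201, 189, 24, 19, 358]) [ -42.4 -271.8    7.5]
(array([243.6, 207.5]), [232, 198, 24, 20, 379]) [ -42.7 -177.4    7.5]
(array([196.4, 219.4]), [184, 210, 25, 21, 406]) [  47.6 -275.1    7.5]
(array([229. , 231.2]), [216, 221, 26, 22, 431]) [  51.6 -177.5    7.5]
```

View pics/z1.png

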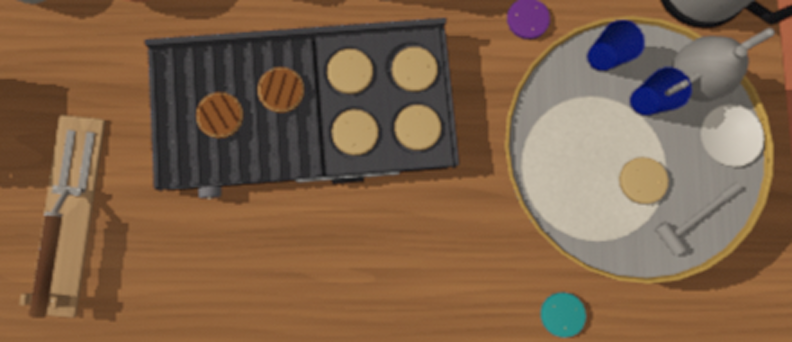

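View pics/z1s.png

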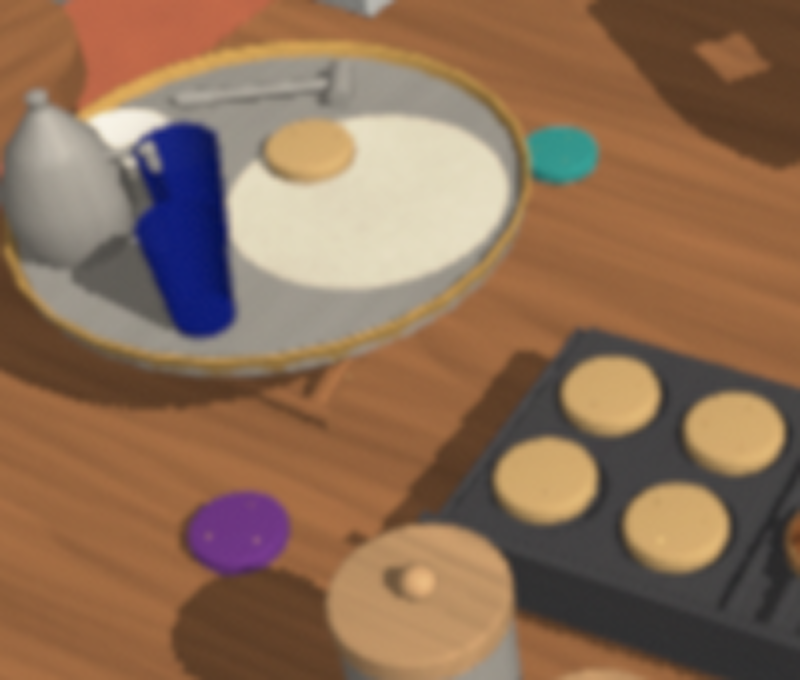

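View pics/z1g.png

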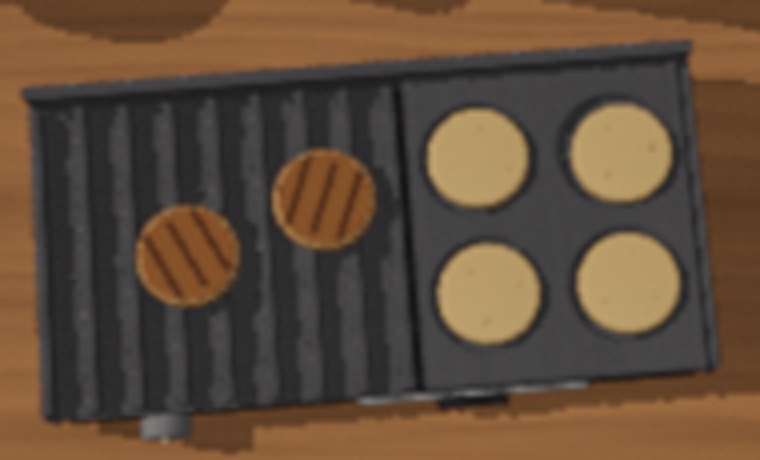

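```bash
python3 -c "
from plant import robot
print(robot.read_state()['t'], robot.close_job())"
```

```text
the job is handed in; nothing more can be done
44.9667 None
```

The job was handed in after about 45 s of the 210 s allowed; no verdict was reported.

- **Cakes on the ribs:** I slid the turner's prongs under each cake, lifted it and tipped it over to the right. Cake B was first carried 90 mm to the left. The last pictures show both lying on the ribs, browned faces up, about 25 mm apart. No finger touched either of them.
- **Turner:** It went back on its rest before I touched any spare cake. It looks the same in the pictures as at the start.
- **Moulds:** I put two spare cakes in the empty moulds, mould1 and mould3. Comparing both cameras, all four cakes come out at the same height, so the new ones are seated flat. The mould3 cake lies about 3 mm off centre, within its 5.5 mm of play. The cakes already in mould0 and mould2 show no movement.
- **Tea glasses and tray:** Both glasses are still standing, and one spare cake is left on the tray.

**Disagreements and forces:** The top and scene cameras differ by about 4–5 mm on cake positions. Lowering the cake into mould1 met about 8 N of contact, and setting the turner down about 6 N. I saw no sign of a spare cake being knocked aside.

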